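Fetch the spectacles case from behind the toys

ROBOT

A 6-joint arm with a two-finger parallel gripper is mounted at the origin on the work surface. World frame = base frame: x ahead of the robot, y to its left, z up, the work surface at z = 0. Lengths are in m, angles in rad, forces in N, time in s.
With the tool pointing down it reaches from about 0.225 to 0.725 m from the base axis. Payload 3.1 kg.
Tool frame: the origin (TCP) lies between the finger pads, 19 mm behind the fingertips; this is the grasp point; z points along the fingers, x is the direction in which the jaws open and shut, and the axes are right-handed (so a half turn about z gives the same grasp; the last joint's range is limited). The gripper opens to 85 mm and grips with 20 to 120 N. Pads are 22 mm wide; open, the fingers measure 114 mm over their backs; the gripper's body (76 mm by 85 mm) begins 54 mm behind the grasp point. The pads swing forward as they close: fully open they stand 13 mm farther back than shut.
Start: joints at [1.172, 0.048, 0.099, 1.622, 0, 1.443], TCP at [0.14, 0.506, 0.25] pointing down, gripper open.
Joint ranges: [-2.91, 2.91], [-0.99, 1.94], [-1.21, 1.42], [-2.12, 2.29], [-1.49, 1.47], [-3.14, 3.14]. Speed limits (rad/s): [2.79, 2.79, 3.14, 3.14, 3.14, 3.14].

INTERFACE

Orientations are given as a unit quaternion [w, x, y, z].
In Python, from workcell import arm, vision gives the robot as it stands. The module is installed in compiled form; this text tells all that it offers.
- The arm moves only by the tool drive_tool, never from a script. Its arguments are lists of equal length, an entry for each row: "delta_pos": the shift along the world's x, y, z in cm, a list of three; "delta_rot": the turn, a rotation vector about the world's x, y, z in degrees, a list of three; "gripper": the finger opening in cm, from 0 to 8.54. A call has 1 to 12 rows; each row shifts and turns the commanded pose from where the row before left it; what a row does not reach is not made up. A row lasts 1/8 s, in which the tool goes at most 62.5 mm and 10.7 degrees, less where a joint would pass 70% of its speed; a pose out of reach is approached as far as the arm can. A call with a gripper value outside its range is refused whole. The fingers move at their own pace and stop on an object; the grip force is fixed at half the most. Time passes only in rows, so rows that do not move let the fingers close. It gives the time, the measured TCP pose, the force and the opening at its end, in the units of the state.
- arm.get_obs(): the state, without advancing time (a new reading comes with each control period).
- vision.capture(name): name is "scene" or "top"; returns the picture (384x512x3 uint8, blue, green, red); there is no depth.
- vision.calibration(name): a dict with "intrinsics" (3x3 intrinsics, pixels), "R" (3x3) and "t" (3): a world point X has camera coordinates R X + t. Camera axes: x right, y down, z forward; pixel columns grow to the right and rows downward; lengths in m; the calibration is good to about 2 mm. A picture is of the moment at which its call begins. calibration takes no time and is no camera call.
- arm.finish_job(): hands the job in, once; it reports no verdict.
The state is a dict: "clock": time; "joints": joint angles; "joint_vel": joint speeds; "joint_torque": joint torques, N m; "position": TCP position; "orientation": TCP orientation; "wrist_force": force on the tool from outside, world axes, zero at the start; "wrist_torque": the same for the moment, N m; "opening": finger opening in m.
Only numpy, scipy, OpenCV 4.12 (cv2) and the standard library are available. Lean on these libraries where they do the work, as an engineer would, in place of code of your own. Each camera call takes 0.05 s, during which the arm holds its last target.

TASK

A child's spectacles case has been left behind the toys in the grey toy tray: lift the lighthouse, the binoculars and the saucepan out and stand them all on the white side tray, then lay the case flat in the open cardboard lost-property box, and only then put each toy back upright on the very spot where it stood, facing the way it did. The toys stand too close together and to the case for fingers to go down between them, so take the tall ones out first and put them back last. Set each thing down without dropping it, tip nothing over, and leave the shape-sorter cube and the sanitiser bottle where they are.

Things in the scene. Friction and masses are not known exactly. Their poses are not given: they have to be found in the camera images.
- lighthouse: Cast zinc toy lighthouse, bare grey metal, upright, 145 mm tall (all sizes in mm), 0.45 kg. Origin: centre of its underside, z up; turned shape, any yaw. Rock foot 80 across, 34 high; tower 52 across at 34 high, tapering to a straight 40 from 58 to the gallery at 109; lantern and roof (35 across) above. Grip the tower with the TCP 80 above the underside.
- binoculars: Chunky orange toy binoculars lying flat, 0.16 kg (sizes in mm). Origin: centre of the underside, between the barrels; x along them (eyepieces at -x), z up. 81 long (x), 90 wide (y); barrels 42 high. Between them a focus block 36 long (x), 22 wide (y), top 66 above the underside: grip it across y with the TCP 65 above the underside, fingertips above the barrels.
- saucepan: Blue enamel toy saucepan, open, about 0.16 kg (sizes in mm). Origin: centre of the bowl's underside, z up. Bowl 66 across and 50 high, wall 3.5; one round handle, 11 thick, along -x at 41 to 49 high, its end 98 from the bowl's axis. Grip the bowl from outside across y with the TCP about 36 above the underside.
- specs_case: Hard black spectacles case lying flat, 54 (x) by 150 (y) by 40 mm high, about 0.12 kg, steel seam and clasp. Origin: centre of its underside, z up. Grip across x with the TCP about 26 above the underside.
- toy_tray: Fixed grey melamine toy tray, 200 (x) by 330 (y) mm, floor 6 above its underside, walls 6 thick, rim 22 high. Origin: centre of its underside. The toys stand in a row along its y, at about x = -42 and 97 apart, in any order, saucepan handle and eyepieces towards -x; the case lies behind them along y, at about x = +38.
- side_tray: Fixed white plastic tray, empty, 240 by 240 mm, floor 4 above its underside, walls 4 thick, rim 12 high. Origin: centre of its underside. To the left or right of the toy tray.
- lost_box: Fixed open cardboard-brown lost-property box, empty, 130 (x) by 220 (y) mm, walls 4 thick and 45 high, floor 4 above its underside. Origin: centre of its underside. On the other side of the toy tray from the side tray.
- sorter_cube: Wooden shape-sorter cube, 120 mm each way, a bystander beyond the toy tray. Origin: centre of its underside. Leave alone.
- sanitiser: Clear sanitiser pump bottle, 66 mm across, 172 high, spout to -x, a bystander beyond the toy tray. Origin: centre of its underside. Leave alone.
Things that resemble listed ones, but are neither listed nor needed, are in the scene too. What is shaped like the saucepan but purple is not meant.

How it is judged:
By the outcome, as a careful person would: the job done as asked, in the order asked, and still so for the second after the job is handed in, with the robot touching nothing.
It also fails if it takes over 149 s, if anything falls off the work surface, if the arm or the gripper's body presses on something with over 40 N, if the wrist force passes 120 N, or if a joint passes its speed limit or range.

## Working session

There is one attempt and no reset: what is moved stays moved. The work goes in short steps, Python scripts to look and compute and a tool call to move; the robot and the scene stay as the last step left them, time stands still between calls to the robot, and variables do not carry over. Pictures are saved under pics/ and viewed, and the job is handed in when it is done.

Besides the shell and the picture viewer there is one more tool, called after "Request:" as name(argument=value, ...) on one line, values as JSON. drive_tool: Moves the arm, as the interface text tells. Its arguments: {"type":"object","properties":{"delta_pos":{"type":"array","items":{"type":"array","items":{"type":"number"}}},"delta_rot":{"type":"array","items":{"type":"array","items":{"type":"number"}}},"gripper":{"type":"array","items":{"type":"number"}}},"required":["delta_pos","delta_rot","gripper"]}

```bash
mkdir -p pics
python3 - <<'E'
from workcell import arm, vision
import cv2,numpy as np
for n in("scene","top"):
    im=vision.capture(n); cv2.imwrite(f"pics/{n}0.png",im)
    c=vision.calibration(n); print(n,c["intrinsics"],c["R"],c["t"], -np.array(c["R"]).T@np.array(c["t"]))
print(arm.get_obs())
E
```

```text
scene [[454.76550489   0.         250.72333884]
 [  0.         454.76550489 193.03197414]
 [  0.           0.           1.        ]] [[-0.710743    0.70327269  0.01587161]
 [ 0.42281277  0.44511856 -0.78936609]
 [-0.56220437 -0.55432571 -0.61371757]] [ 0.45082579 -0.23843749  1.64491113] [1.34601191 0.70089601 0.81414106]
top [[365.80151671   0.         255.25385386]
 [  0.         365.80151671 190.61752652]
 [  0.           0.           1.        ]] [[ 0.06751837 -0.99770382 -0.00532491]
 [-0.97412677 -0.0647672  -0.21652309]
 [ 0.21568104  0.01980643 -0.97626297]] [-0.03392182  0.6253768   0.84122946] [ 0.43004938 -0.01000177  0.95648906]
{'clock': 0.1, 'joints': array([1.17220178e+00, 4.86610153e-02, 9.77109068e-02, 1.62202481e+00,
       2.46327425e-06, 1.44303421e+00]), 'joint_vel': array([ 4.35699874e-05, -2.80925068e-03,  2.49549650e-03,  1.66641313e-03,
       -2.22640990e-03,  3.47858009e-04]), 'joint_torque': array([ 1.87187412e-03, -3.39852011e+01,  3.20934820e+01,  1.58439466e-02,
       -2.23275169e-04, -3.03407859e-06]), 'position': array([0.14023719, 0.50536592, 0.24892049]), 'orientation': array([ 5.42279963e-04,  7.96094250e-01,  6.05171676e-01, -9.44723876e-04]), 'wrist_force': array([ 0.19240204, -0.12918844, -0.56236632]), 'wrist_torque': array([ 0.02469344, -0.08192317, -0.03320197]), 'opening': 0.08559783009709014}
```

View pics/scene0.png

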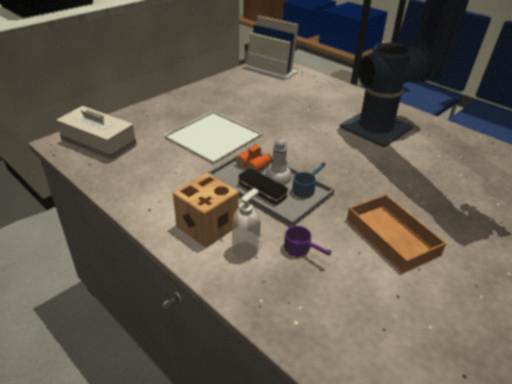

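View pics/top0.png

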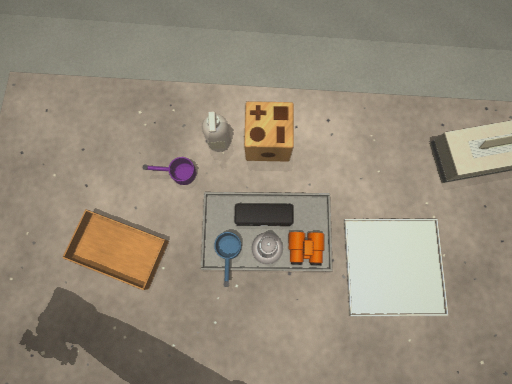

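Top view: toy tray centre ≈(267,231). Saucepan is the blue one at (229,245), lighthouse (267,246), orange binoculars (307,247), case (264,214). Side tray (396,267), box (116,249). The purple pan at (182,171) is the decoy. Next, an enlarged crop for confirmation and measurement.

```bash
cat > h.py <<'E'
import numpy as np,cv2
from workcell import arm,vision
def cal(n):
    c=vision.calibration(n); return np.array(c["intrinsics"]),np.array(c["R"]),np.array(c["t"])
def w(n,u,v,z):
    K,R,t=cal(n); d=R.T@np.linalg.solve(K,[u,v,1.]); C=-R.T@t
    return C+d*(z-C[2])/d[2]
def proj(n,X):
    K,R,t=cal(n); X=np.atleast_2d(X); p=(R@X.T).T+t; p=(K@p.T).T; return p[:,:2]/p[:,2:]
E
python3 - <<'E'
import cv2,numpy as np
from h import *
im=cv2.imread("pics/top0.png")
def crop(im,x,y,w_,h_,s,fn):
    c=cv2.resize(im[y:y+h_,x:x+w_],None,fx=s,fy=s,interpolation=cv2.INTER_CUBIC)
    for i in range(0,w_,10): cv2.line(c,(i*s,0),(i*s,6 if i%50 else 14),(0,255,255),1)
    for i in range(0,h_,10): cv2.line(c,(0,i*s),(6 if i%50 else 14,i*s),(0,255,255),1)
    cv2.imwrite(fn,c)
crop(im,200,185,135,105,5,"pics/c1.png")
crop(im,340,210,110,110,5,"pics/c2.png")
crop(im,60,200,115,95,5,"pics/c3.png")
im=cv2.imread("pics/scene0.png")
crop(im,205,130,135,95,5,"pics/c4.png")
E
```

```text
(no output)
```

View pics/c1.png

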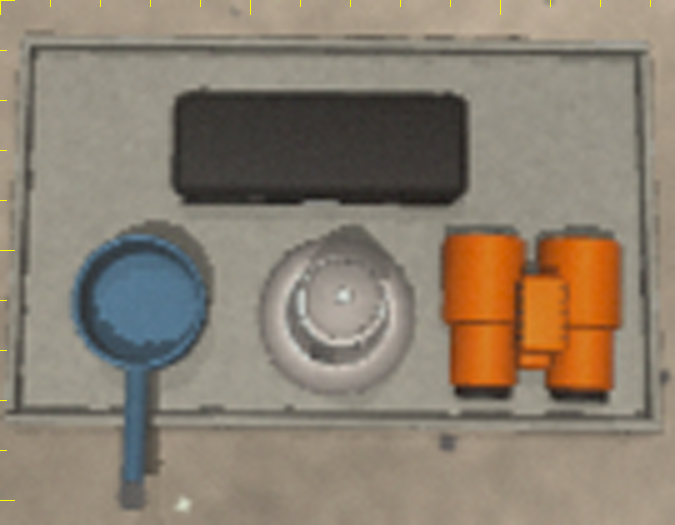

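View pics/c2.png

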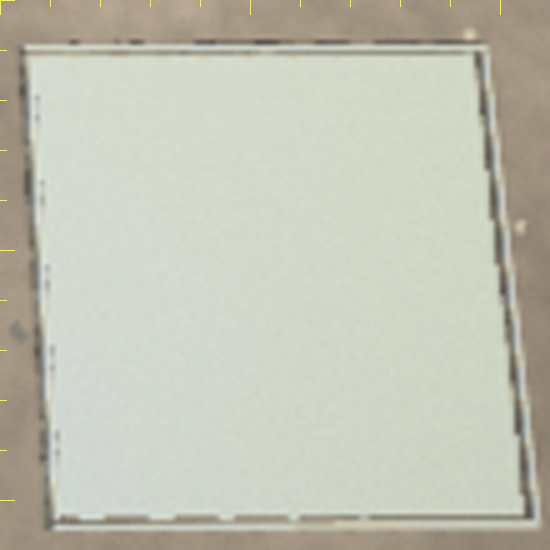

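View pics/c3.png

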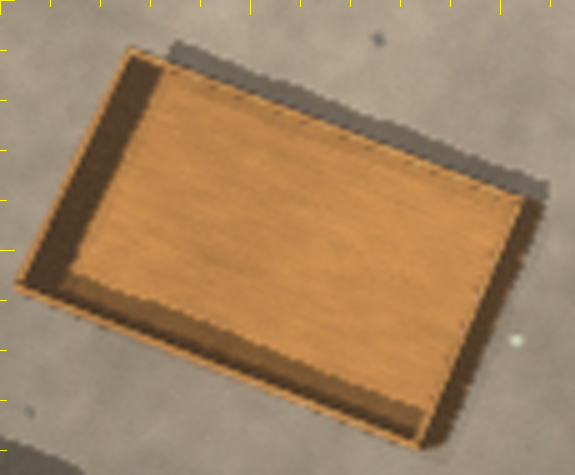

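View pics/c4.png

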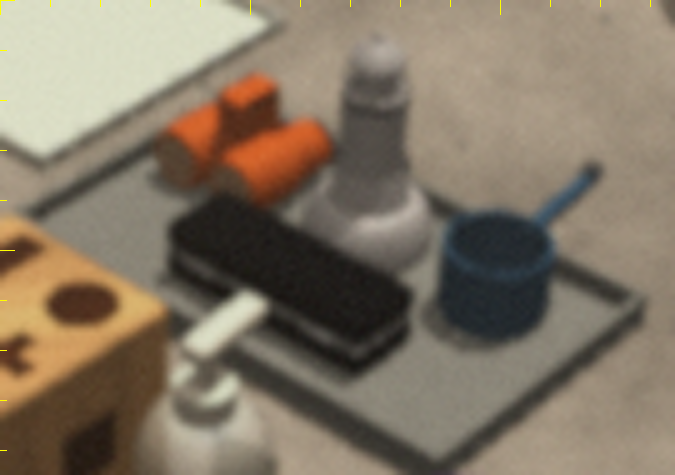

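Run:
```python
from h import *
np.set_printoptions(precision=4,suppress=True)
def P(cx,cy,ox,oy,z): return w("top",(cx+.5)/5-.5+ox,(cy+.5)/5-.5+oy,z)[:2]
def rect(name,pts,ox,oy,z):
    q=np.array([P(*p,ox,oy,z) for p in pts]); c=q.mean(0)
    e=[np.linalg.norm(q[(i+1)%4]-q[i]) for i in range(4)]
    d=(q[1]-q[0]); d2=q[2]-q[3]
    print(name,c,"edges",np.array(e)*1e3,"ang of top edge from -y",[round(np.degrees(np.arctan2(a[0],-a[1])),1) for a in(d,d2)])
    print(q.tolist())
rect("tray",[(23,42),(650,42),(662,432),(8,428)],200,185,.022)
rect("case",[(174,93),(467,93),(467,201),(174,198)],200,185,.046)
rect("side",[(22,46),(485,46),(538,526),(49,528)],340,210,.012)
rect("box",[(130,47),(528,200),(420,450),(15,288)],60,200,.045)
rect("block",[(525,277),(567,277),(567,352),(523,352)],200,185,.072)
print("pan",P(140,302,200,185,.056),np.linalg.norm(P(72,302,200,185,.056)-P(209,302,200,185,.056)), "handle end", P(132,508,200,185,.051))
print("lh top",P(343,296,200,185,.151),"foot",P(337,316,200,185,.02))
print("binoc ends", [P(*p,200,185,.027) for p in((483,228),(579,232),(483,395),(579,400))])
```

```text
tray [ 0.5333 -0.0273] edges [327.5584 198.862  326.3328 197.2683] ang of top edge from -y [np.float64(3.8), np.float64(3.5)]
[[0.6212777038446426, 0.14173799820370414], [0.6430201231153561, -0.1850980244179564], [0.4444443925722687, -0.1957642600839617], [0.424361949660129, 0.1299500194654075]]
case [ 0.5731 -0.0167] edges [148.2372  54.8268 146.3631  53.3611] ang of top edge from -y [np.float64(3.8), np.float64(3.2)]
[[0.5951517457619067, 0.058933788513812216], [0.6050141574344585, -0.08897501571678872], [0.5502434380574714, -0.09145471645507036], [0.5419609357894641, 0.054673822703868225]]
side [ 0.4686 -0.3539] edges [239.8424 237.1622 239.6518 238.4199] ang of top edge from -y [np.float64(3.8), np.float64(4.1)]
[[0.5792049487782613, -0.22586570420719354], [0.5952176013440365, -0.4651729708710724], [0.35863388525696854, -0.48172788203165906], [0.34137996388295766, -0.24269797788439698]]
box [0.4625 0.3469] edges [219.7838 128.3611 218.677  128.1053] ang of top edge from -y [np.float64(-16.7), np.float64(-16.7)]
[[0.555399333881349, 0.433650011416549], [0.49234926797566525, 0.22310406786025727], [0.36960503403037853, 0.2606597650566163], [0.43258084216858655, 0.47007243633613066]]
block [ 0.4949 -0.129 ] edges [20.1688 35.5502 20.9447 35.5893] ang of top edge from -y [np.float64(3.8), np.float64(3.9)]
[[0.5120487319367509, -0.11858467060937443], [0.5134014868003376, -0.13870806309616568], [0.4778711135124173, -0.13989629679174506], [0.4764618454894198, -0.11899907293603094]]
pan [0.4888 0.0665] 0.06693907391273868 handle end [0.3912 0.0625]
lh top [ 0.4911 -0.0299] foot [ 0.4908 -0.0307]
binoc ends [array([ 0.5395, -0.1019]), array([ 0.5408, -0.1506]), array([ 0.4564, -0.1055]), array([ 0.4572, -0.1532])]
```

Confirmed: the blue pan with its handle towards -x, the grey lighthouse and the orange binoculars stand in the row, and sizes match to about 2 mm. Next, the binoculars' yaw more exactly. Then I'll move.

Run:
```python
from h import *
im=cv2.imread("pics/top0.png"); hsv=cv2.cvtColor(im,cv2.COLOR_BGR2HSV)
S=4000 # px per m
def rectify(x0,x1,y0,y1,z):
    X=np.array([[x0,y0,z],[x1,y0,z],[x1,y1,z],[x0,y1,z]]); p=proj("top",X).astype(np.float32)
    q=np.array([[0,0],[(x1-x0)*S,0],[(x1-x0)*S,(y1-y0)*S],[0,(y1-y0)*S]],np.float32)
    return cv2.warpPerspective(im,cv2.getPerspectiveTransform(p,q),(int((x1-x0)*S),int((y1-y0)*S)),flags=cv2.INTER_CUBIC)
r=rectify(.42,.58,-.21,-.05,.03) # col=x,row=y
h=cv2.cvtColor(r,cv2.COLOR_BGR2HSV); m=((h[...,0]<20)&(h[...,1]>150)&(h[...,2]>90)).astype(np.uint8)
mm=cv2.moments(m,True); print("centroid",.42+mm['m10']/mm['m00']/S,-.21+mm['m01']/mm['m00']/S)
rc=cv2.minAreaRect(np.argwhere(m)[:,::-1].astype(np.float32)); print(rc)
best=[]
H,W=m.shape
for a in np.arange(-2,8,.25):
  for o in range(-12,13,2):
    c=(mm['m10']/mm['m00'],mm['m01']/mm['m00']+o)
    R=cv2.warpAffine(m,cv2.getRotationMatrix2D(c,a,1),(W,H))  # check sign below
    T=np.float32([[1,0,0],[0,-1,2*c[1]]]); F=cv2.warpAffine(R,T,(W,H))
    best.append(((F&R).sum()/(F|R).sum(),a,o/S))
best.sort(); print(best[-4:])
g=rectify(.47,.52,-.155,-.105,.072); cv2.imwrite("pics/c5.png",cv2.resize(g,None,fx=2.5,fy=2.5))
cv2.imwrite("pics/c6.png",cv2.resize(r,None,fx=.9,fy=.9))
```

```text
centroid 0.499966889005819 -0.12747875913086543
((316.95672607421875, 330.7985534667969), (307.06280517578125, 353.67022705078125), 1.9091525077819824)
[(np.float64(0.9697077437246676), np.float64(2.5), 0.0), (np.float64(0.974195782120345), np.float64(1.75), 0.0), (np.float64(0.9743785578264544), np.float64(2.25), 0.0), (np.float64(0.9769971960234515), np.float64(2.0), 0.0)]
```

View pics/c6.png

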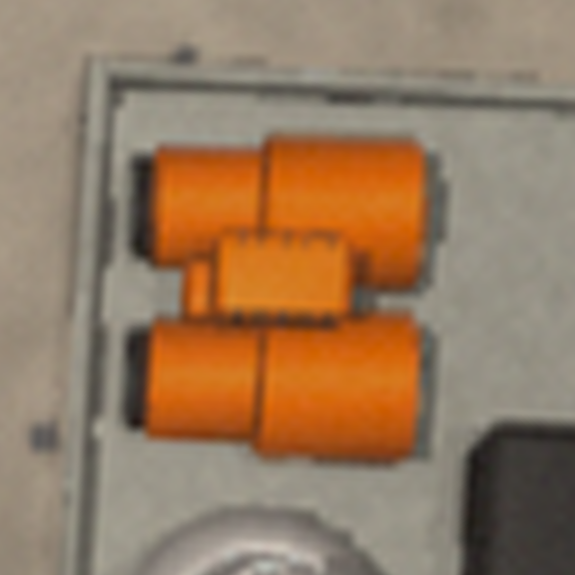

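Request:
drive_tool(delta_pos=[[3, -4.5, 0], [3, -4.5, 0], [3, -4.5, 0], [3, -4.5, 0], [3, -4.5, 0], [3, -4.5, 0], [3, -4.5, 0], [3, -4.5, 0], [3, -4.5, 0], [3, -4.5, 0], [3, -4.5, 0], [2.1, -4.0, 0]], delta_rot=[[0, 0, 1.6], [0, 0, 1.6], [0, 0, 1.6], [0, 0, 1.6], [0, 0, 1.6], [0, 0, 1.6], [0, 0, 1.6], [0, 0, 1.6], [0, 0, 1.6], [0, 0, 1.6], [0, 0, 1.6], [0, 0, 1.4]], gripper=[8.5, 8.5, 8.5, 8.5, 8.5, 8.5, 8.5, 8.5, 8.5, 8.5, 8.5, 8.5])

```text
clock: 1.6
position: [0.4921, -0.031, 0.2492]
orientation: [-0.0, 0.685, 0.728, -0.0]
wrist_force: [-1.3, 0.2, -0.1]
opening: 0.0848
```

Request:
drive_tool(delta_pos=[[-0.1, 0.05, -3], [0, 0, -3], [0, 0, -3], [0, 0, -2.5], [0, 0, -2.0], [0, 0, -1.0], [0, 0, 0]], delta_rot=[[0, 0, 0], [0, 0, 0], [0, 0, 0], [0, 0, 0], [0, 0, 0], [0, 0, 0], [0, 0, 0]], gripper=[8.5, 8.5, 8.5, 8.5, 8.5, 8.5, 8.5])

```text
clock: 2.48
position: [0.4897, -0.0285, 0.1041]
orientation: [-0.001, 0.685, 0.728, -0.001]
wrist_force: [0.0, 0.6, 0.5]
opening: 0.0848
```

Run:
```python
from h import *
im=vision.capture("scene"); cv2.imwrite("pics/s1.png",cv2.resize(im[60:230,190:350],None,fx=4,fy=3.5 if 0 else 3.5))
```

```text
(no output)
```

View pics/s1.png

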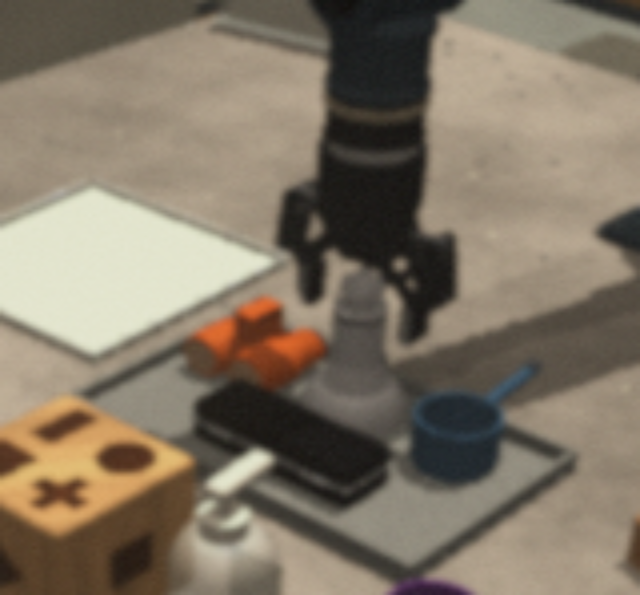

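The lighthouse roof (365,268 in the crop) is about 7 mm below the gripper body, so I'll probe downwards in small steps and watch the force.

Request:
drive_tool(delta_pos=[[0.1, -0.15, -0.2], [0, 0, -0.2], [0, 0, -0.1], [0, 0, 0]], delta_rot=[[0, 0, 0], [0, 0, 0], [0, 0, 0], [0, 0, 0]], gripper=[8.5, 8.5, 8.5, 8.5])

```text
clock: 3.02
position: [0.4915, -0.0301, 0.1]
orientation: [0.0, 0.685, 0.728, 0.0]
wrist_force: [-0.3, -0.1, 0.8]
opening: 0.0848
```

Request:
drive_tool(delta_pos=[[0, 0, -0.1], [0, 0, 0]], delta_rot=[[0, 0, 0], [0, 0, 0]], gripper=[8.5, 8.5])

```text
clock: 3.28
position: [0.4914, -0.0301, 0.0989]
orientation: [-0.0, 0.685, 0.728, -0.0]
wrist_force: [0.2, 0.4, 0.3]
opening: 0.0849
```

Request:
drive_tool(delta_pos=[[0, 0, -0.1], [0, 0, 0]], delta_rot=[[0, 0, 0], [0, 0, 0]], gripper=[8.5, 8.5])

```text
clock: 3.52
position: [0.4914, -0.0301, 0.0979]
orientation: [-0.0, 0.685, 0.728, -0.0]
wrist_force: [-0.4, 0.9, 0.6]
opening: 0.085
```

Request:
drive_tool(delta_pos=[[0, 0, -0.1], [0, 0, 0]], delta_rot=[[0, 0, 0], [0, 0, 0]], gripper=[8.5, 8.5])

```text
clock: 3.78
position: [0.4914, -0.0301, 0.0969]
orientation: [-0.0, 0.685, 0.728, -0.0]
wrist_force: [-0.9, -0.0, -0.2]
opening: 0.0849
```

Request:
drive_tool(delta_pos=[[0, 0, -0.1], [0, 0, 0]], delta_rot=[[0, 0, 0], [0, 0, 0]], gripper=[8.5, 8.5])

```text
clock: 4.03
position: [0.4915, -0.0302, 0.0965]
orientation: [0.0, 0.685, 0.728, 0.0]
wrist_force: [-1.7, 0.6, 3.7]
opening: 0.085
```

The body touches the roof at TCP z 0.0967 (3.7 N), so 80 above is not reachable with the tool vertical. I'll back off 2 mm and grip the straight tower there.

Request:
drive_tool(delta_pos=[[0, 0, 0.2], [0, 0, 0], [0, 0, 0], [0, 0, 0], [0, 0, 0], [0, 0, 0], [0, 0, 0]], delta_rot=[[0, 0, 0], [0, 0, 0], [0, 0, 0], [0, 0, 0], [0, 0, 0], [0, 0, 0], [0, 0, 0]], gripper=[8.5, 7.5, 6.5, 5.5, 4.6, 4.2, 3.0])

```text
clock: 4.9
position: [0.4914, -0.029, 0.0983]
orientation: [-0.001, 0.685, 0.729, 0.001]
wrist_force: [-0.1, 5.3, 2.9]
opening: 0.0387
```

Request:
drive_tool(delta_pos=[[0, 0, 0], [0, 0, 0], [0, 0, 0], [0, 0, 0]], delta_rot=[[0, 0, 0], [0, 0, 0], [0, 0, 0], [0, 0, 0]], gripper=[2, 2, 2, 2])

```text
clock: 5.4
position: [0.4914, -0.029, 0.0983]
orientation: [-0.001, 0.685, 0.729, 0.001]
wrist_force: [-1.1, 5.0, 2.5]
opening: 0.0386
```

Run:
```python
from h import *
im=vision.capture("scene"); cv2.imwrite("pics/s2.png",cv2.resize(im[100:200,220:340],None,fx=6,fy=6))
```

```text
(no output)
```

View pics/s2.png

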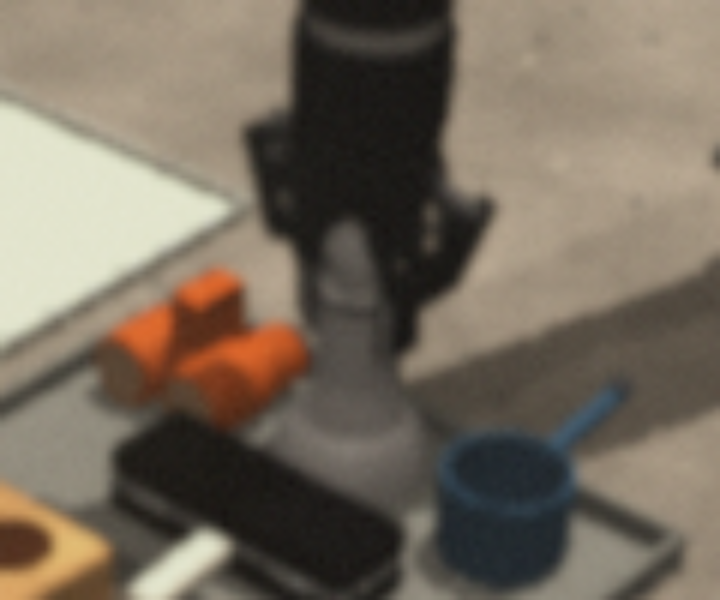

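Request:
drive_tool(delta_pos=[[0, 0, 0.3], [0, 0, 0.5], [0, 0, 1], [0, 0, 1], [0, 0, 0], [0, 0, 0]], delta_rot=[[0, 0, 0], [0, 0, 0], [0, 0, 0], [0, 0, 0], [0, 0, 0], [0, 0, 0]], gripper=[2, 2, 2, 2, 2, 2])

```text
clock: 6.2
position: [0.4915, -0.0302, 0.1262]
orientation: [0.0, 0.685, 0.728, 0.0]
wrist_force: [0.4, 0.5, -6.3]
opening: 0.0386
```

Run:
```python
from h import *
im=vision.capture("scene"); cv2.imwrite("pics/s3.png",cv2.resize(im[80:200,220:340],None,fx=5,fy=5))
```

```text
(no output)
```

View pics/s3.png

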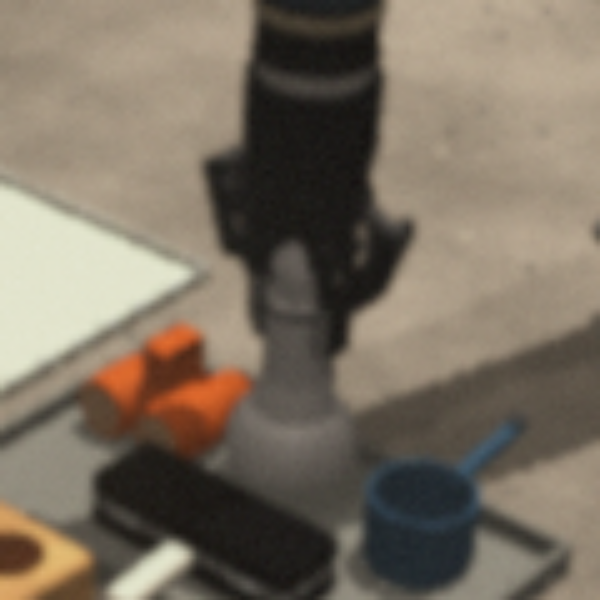

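Lighthouse is held vertical, clear of the tray. Carrying it to the side tray.

Request:
drive_tool(delta_pos=[[0, 0, 2], [0, 0, 3], [0, 0, 3], [-0.5, -1.5, 1], [-1, -3, 0], [-1, -3, 0], [-1.2, -3.5, 0], [-1.2, -3.5, 0], [-1.2, -3.5, 0], [-1.2, -3.5, 0], [-1, -3, 0], [-0.9, -2.3, 0]], delta_rot=[[0, 0, 0], [0, 0, 0], [0, 0, 0], [0, 0, 0], [0, 0, 0], [0, 0, 0], [0, 0, 0], [0, 0, 0], [0, 0, 0], [0, 0, 0], [0, 0, 0], [0, 0, 0]], gripper=[2, 2, 2, 2, 2, 2, 2, 2, 2, 2, 2, 2])

```text
clock: 7.75
position: [0.3976, -0.2997, 0.2144]
orientation: [-0.001, 0.686, 0.728, -0.0]
wrist_force: [0.2, -0.1, -5.7]
opening: 0.0387
```

Request:
drive_tool(delta_pos=[[0, 0, -2], [0, 0, -3], [0, 0, -3], [0, 0, -2], [0, 0, -1], [0, 0, 0], [0, 0, 0]], delta_rot=[[0, 0, 0], [0, 0, 0], [0, 0, 0], [0, 0, 0], [0, 0, 0], [0, 0, 0], [0, 0, 0]], gripper=[2, 2, 2, 2, 2, 2, 2])

```text
clock: 8.62
position: [0.3998, -0.2988, 0.107]
orientation: [0.001, 0.685, 0.728, -0.0]
wrist_force: [-0.5, -0.6, -4.7]
opening: 0.0389
```

Request:
drive_tool(delta_pos=[[0, 0, -0.5], [0, 0, -0.3], [0, 0, -0.2], [0, 0, 0], [0, 0, 0]], delta_rot=[[0, 0, 0], [0, 0, 0], [0, 0, 0], [0, 0, 0], [0, 0, 0]], gripper=[2, 2, 2, 2, 2])

```text
clock: 9.25
position: [0.3996, -0.2981, 0.0962]
orientation: [0.0, 0.685, 0.728, 0.0]
wrist_force: [0.3, 0.4, -3.9]
opening: 0.0389
```

Request:
drive_tool(delta_pos=[[0, 0, -0.1], [0, 0, 0]], delta_rot=[[0, 0, 0], [0, 0, 0]], gripper=[2, 2])

```text
clock: 9.5
position: [0.3997, -0.2981, 0.0962]
orientation: [0.0, 0.685, 0.728, 0.0]
wrist_force: [-1.9, 3.7, 3.8]
opening: 0.0388
```

Request:
drive_tool(delta_pos=[[0, 0, 0], [0, 0, 0], [0, 0, 0], [0, 0, 0], [0, 0, 0], [0, 0, 2], [0, 0, 3], [0, 0, 4], [0, 0, 4], [0, 0, 3], [0, 0, 0]], delta_rot=[[0, 0, 0], [0, 0, 0], [0, 0, 0], [0, 0, 0], [0, 0, 0], [0, 0, 0], [0, 0, 0], [0, 0, 0], [0, 0, 0], [0, 0, 0], [0, 0, 0]], gripper=[4.2, 5, 6.5, 8, 8, 8, 8, 8, 8, 8, 8])

```text
clock: 10.88
position: [0.4007, -0.2993, 0.2583]
orientation: [0.003, 0.685, 0.728, -0.0]
wrist_force: [0.7, -0.4, -0.9]
opening: 0.0801
```

Run:
```python
from h import *
im=vision.capture("top"); cv2.imwrite("pics/t1.png",im)
im=vision.capture("scene"); cv2.imwrite("pics/s4.png",im)
```

```text
(no output)
```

View pics/t1.png

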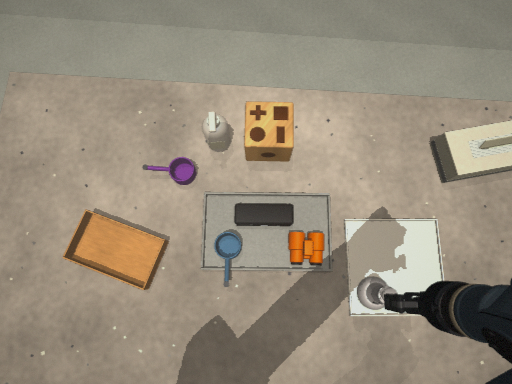

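View pics/s4.png

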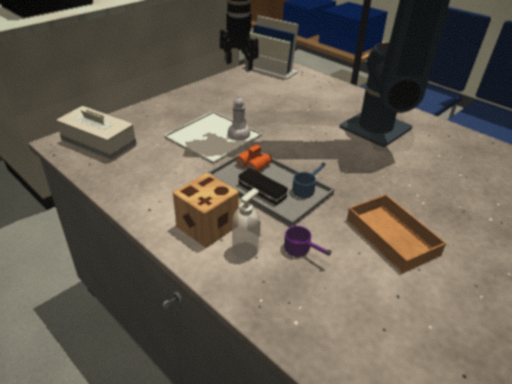

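Lighthouse stands on the side tray (375,292); rest is unchanged. Binoculars next.

Request:
drive_tool(delta_pos=[[1.4, 2.5, 0], [1.6, 2.9, 0], [1.6, 2.9, 0], [1.6, 2.9, 0], [1.6, 2.9, -1], [1.1, 2.0, -2], [0.5, 1.0, -3], [0, 0, -3], [0, 0, -3], [0, 0, -2.5], [0, 0, -1], [0, 0, 0]], delta_rot=[[0, 0, -0.5], [0, 0, -0.5], [0, 0, -0.5], [0, 0, 0], [0, 0, 0], [0, 0, 0], [0, 0, 0], [0, 0, 0], [0, 0, 0], [0, 0, 0], [0, 0, 0], [0, 0, 0]], gripper=[6, 6, 6, 6, 6, 6, 6, 6, 6, 6, 6, 6])

```text
clock: 12.48
position: [0.4922, -0.1267, 0.0984]
orientation: [-0.002, 0.695, 0.719, -0.001]
wrist_force: [-0.2, 0.4, 0.0]
opening: 0.0597
```

Request:
drive_tool(delta_pos=[[0, 0, 0], [0.1, -0.1, -1], [0, 0, -0.5], [0, 0, 0], [0, 0, 0]], delta_rot=[[0, 0, 0], [0, 0, 0], [0, 0, 0], [0, 0, 0], [0, 0, 0]], gripper=[6, 6, 6, 6, 6])

```text
clock: 13.1
position: [0.4945, -0.1282, 0.0851]
orientation: [0.0, 0.695, 0.719, 0.0]
wrist_force: [0.1, -0.3, 0.6]
opening: 0.0597
```

Request:
drive_tool(delta_pos=[[0.05, -0.03, -0.7], [0, 0, -0.5], [0, 0, -0.2], [0, 0, 0], [0, 0, 0], [0, 0, 0], [0, 0, 0], [0, 0, 0], [0, 0, 0]], delta_rot=[[0, 0, 0], [0, 0, 0], [0, 0, 0], [0, 0, 0], [0, 0, 0], [0, 0, 0], [0, 0, 0], [0, 0, 0], [0, 0, 0]], gripper=[6, 6, 5, 4, 3, 2.5, 2.2, 1.0, 0.5])

```text
clock: 14.22
position: [0.4952, -0.1285, 0.0714]
orientation: [0.0, 0.695, 0.719, 0.0]
wrist_force: [-0.2, 0.3, 2.8]
opening: 0.0206
```

Request:
drive_tool(delta_pos=[[0, 0, 0], [0, 0, 0], [0, 0, 0]], delta_rot=[[0, 0, 0], [0, 0, 0], [0, 0, 0]], gripper=[0.5, 0.5, 0.5])

```text
clock: 14.6
position: [0.4952, -0.1285, 0.0714]
orientation: [0.0, 0.695, 0.719, 0.0]
wrist_force: [-0.8, 0.1, 4.8]
opening: 0.0208
```

Request:
drive_tool(delta_pos=[[0, 0, 0.3], [0, 0, 0.7], [0, 0, 1.5], [0, 0, 2.5], [0, 0, 3], [0, 0, 3], [0, 0, 1], [0, 0, 0], [0, 0, 0]], delta_rot=[[0, 0, 0], [0, 0, 0], [0, 0, 0], [0, 0, 0], [0, 0, 0], [0, 0, 0], [0, 0, 0], [0, 0, 0], [0, 0, 0]], gripper=[0.5, 0.5, 0.5, 0.5, 0.5, 0.5, 0.5, 0.5, 0.5])

```text
clock: 15.72
position: [0.4942, -0.1282, 0.1896]
orientation: [-0.001, 0.695, 0.719, -0.0]
wrist_force: [-0.2, -0.3, -1.8]
opening: 0.0209
```

Run:
```python
from h import *
im=vision.capture("scene"); cv2.imwrite("pics/s5.png",cv2.resize(im[60:200,190:340],None,fx=5,fy=4.2))
```

```text
(no output)
```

View pics/s5.png

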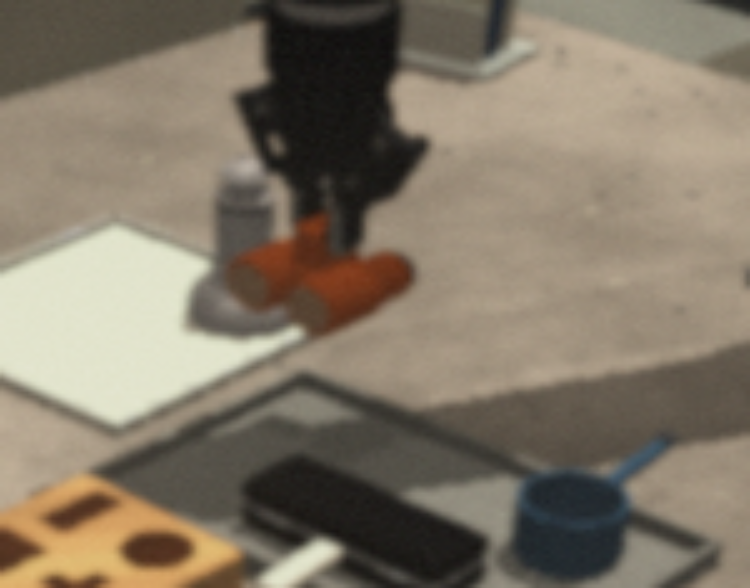

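Request:
drive_tool(delta_pos=[[0.5, -2.0, 0], [0.5, -3, 0], [0.5, -3, 0], [0.5, -3, 0], [0.5, -3, 0], [0.5, -2.6, 0], [0, 0, -2], [0, 0, -3], [0, 0, -3], [0, 0, -2], [0, 0, -0.8], [0, 0, 0]], delta_rot=[[0, 0, 0], [0, 0, 0], [0, 0, 0], [0, 0, 0], [0, 0, 0], [0, 0, 0], [0, 0, 0], [0, 0, 0], [0, 0, 0], [0, 0, 0], [0, 0, 0], [0, 0, 0]], gripper=[0.5, 0.5, 0.5, 0.5, 0.5, 0.5, 0.5, 0.5, 0.5, 0.5, 0.5, 0.5])

```text
clock: 17.27
position: [0.5244, -0.2947, 0.0821]
orientation: [-0.001, 0.695, 0.719, -0.0]
wrist_force: [0.5, -0.2, -1.1]
opening: 0.0207
```

Request:
drive_tool(delta_pos=[[0, 0, -0.4], [0, 0, -0.3], [0, 0, -0.1], [0, 0, 0], [0, 0, 0]], delta_rot=[[0, 0, 0], [0, 0, 0], [0, 0, 0], [0, 0, 0], [0, 0, 0]], gripper=[0.5, 0.5, 0.5, 0.5, 0.5])

```text
clock: 17.9
position: [0.5251, -0.2945, 0.0752]
orientation: [0.0, 0.695, 0.719, 0.0]
wrist_force: [0.0, -0.2, -1.3]
opening: 0.0202
```

Request:
drive_tool(delta_pos=[[0, 0, -0.3], [0, 0, -0.2], [0, 0, 0], [0, 0, 0]], delta_rot=[[0, 0, 0], [0, 0, 0], [0, 0, 0], [0, 0, 0]], gripper=[0.5, 0.5, 0.5, 0.5])

```text
clock: 18.4
position: [0.5249, -0.2944, 0.0699]
orientation: [-0.0, 0.695, 0.719, -0.0]
wrist_force: [1.1, 0.2, -2.2]
opening: 0.0204
```

Request:
drive_tool(delta_pos=[[0, 0, -0.1], [0, 0, 0]], delta_rot=[[0, 0, 0], [0, 0, 0]], gripper=[0.5, 0.5])

```text
clock: 18.65
position: [0.5251, -0.2945, 0.0695]
orientation: [0.0, 0.695, 0.719, 0.0]
wrist_force: [-0.6, 0.5, 0.5]
opening: 0.0207
```

Request:
drive_tool(delta_pos=[[0, 0, 0], [0, 0, 0], [0, 0, 0], [0, 0, 0], [0, 0, 2], [0, 0, 4], [0, 0, 4], [0, 0, 2], [0, 0, 0]], delta_rot=[[0, 0, 0], [0, 0, 0], [0, 0, 0], [0, 0, 0], [0, 0, 0], [0, 0, 0], [0, 0, 0], [0, 0, 0], [0, 0, 0]], gripper=[2.5, 4, 5, 6, 6, 6, 6, 6, 6])

```text
clock: 19.77
position: [0.5262, -0.2953, 0.1916]
orientation: [0.003, 0.695, 0.719, 0.0]
wrist_force: [1.0, 0.7, -0.4]
opening: 0.0599
```

Request:
drive_tool(delta_pos=[[-0.4, 4, 0], [-0.4, 4, 0], [-0.4, 4, 0], [-0.4, 4, 0], [-0.4, 4, 0], [-0.4, 4, 0], [-0.4, 4, 0], [-0.4, 4, 0], [-0.4, 4.1, 0], [0, 0, -3], [0, 0, -3], [0, 0, 0]], delta_rot=[[0, 0, 0], [0, 0, 0], [0, 0, 0], [0, 0, 0], [0, 0, 0], [0, 0, 0], [0, 0, 0], [0, 0, 0], [0, 0, 0], [0, 0, 0], [0, 0, 0], [0, 0, 0]], gripper=[8.5, 8.5, 8.5, 8.5, 8.5, 8.5, 8.5, 8.5, 8.5, 8.5, 8.5, 8.5])

```text
clock: 21.28
position: [0.4854, 0.0668, 0.1245]
orientation: [-0.003, 0.695, 0.719, -0.003]
wrist_force: [-0.9, -0.2, 0.1]
opening: 0.0849
```

Run:
```python
from h import *
im=vision.capture("top"); cv2.imwrite("pics/t2.png",im)
im=vision.capture("scene"); cv2.imwrite("pics/s6.png",im)
```

```text
(no output)
```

View pics/t2.png

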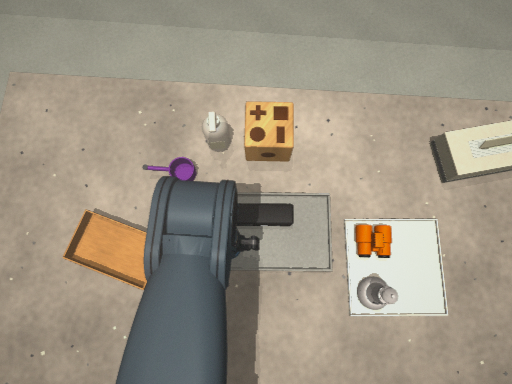

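View pics/s6.png

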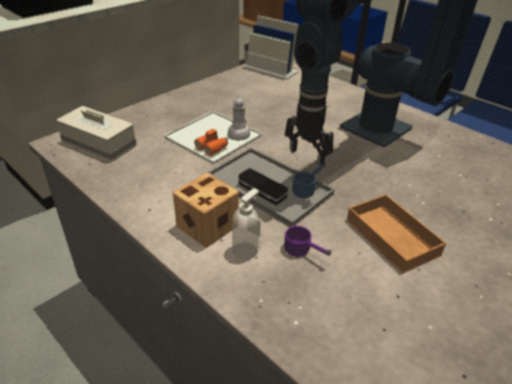

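Binoculars stand flat at (374,240). Descending on the blue saucepan.

Request:
drive_tool(delta_pos=[[0, 0, -2], [0, 0, -2], [0, 0, -0.5], [0, 0, 0], [0, 0, 0]], delta_rot=[[0, 0, 0], [0, 0, 0], [0, 0, 0], [0, 0, 0], [0, 0, 0]], gripper=[8.5, 8.5, 8.5, 8.5, 8.5])

```text
clock: 22.0
position: [0.49, 0.0665, 0.0854]
orientation: [0.001, 0.695, 0.719, 0.001]
wrist_force: [-0.2, -0.5, -0.4]
opening: 0.0851
```

Request:
drive_tool(delta_pos=[[-0.1, 0, -1.5], [0, 0, -1.5], [0, 0, -0.8], [0, 0, -0.5], [0, 0, 0], [0, 0, 0]], delta_rot=[[0, 0, 0], [0, 0, 0], [0, 0, 0], [0, 0, 0], [0, 0, 0], [0, 0, 0]], gripper=[8.5, 8.5, 8.5, 8.5, 8.5, 8.5])

```text
clock: 22.75
position: [0.4883, 0.0666, 0.0414]
orientation: [0.0, 0.695, 0.719, 0.0]
wrist_force: [-1.4, 0.4, 0.2]
opening: 0.0852
```

Request:
drive_tool(delta_pos=[[0, 0, 0], [0, 0, 0], [0, 0, 0], [0, 0, 0], [0, 0, 0], [0, 0, 0]], delta_rot=[[0, 0, 0], [0, 0, 0], [0, 0, 0], [0, 0, 0], [0, 0, 0], [0, 0, 0]], gripper=[7.5, 7, 6.6, 6, 5, 5])

```text
clock: 23.5
position: [0.4887, 0.067, 0.0424]
orientation: [0.0, 0.695, 0.719, 0.001]
wrist_force: [-1.1, 1.7, 6.3]
opening: 0.0657
```

Request:
drive_tool(delta_pos=[[0, 0, 0], [0, 0, 0.3], [0, 0, 0.7], [0, 0, 1.5], [0, 0, 2.5], [0, 0, 3], [0, 0, 3], [0, 0, 0], [0, 0, 0]], delta_rot=[[0, 0, 0], [0, 0, 0], [0, 0, 0], [0, 0, 0], [0, 0, 0], [0, 0, 0], [0, 0, 0], [0, 0, 0], [0, 0, 0]], gripper=[5, 5, 5, 5, 5, 5, 5, 5, 5])

```text
clock: 24.62
position: [0.4876, 0.0665, 0.1503]
orientation: [-0.0, 0.695, 0.719, -0.0]
wrist_force: [-1.4, -0.4, -2.2]
opening: 0.0653
```

Run:
```python
from h import *
im=vision.capture("scene"); cv2.imwrite("pics/s7.png",cv2.resize(im[60:200,240:390],None,fx=5,fy=4.2))
```

```text
(no output)
```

View pics/s7.png

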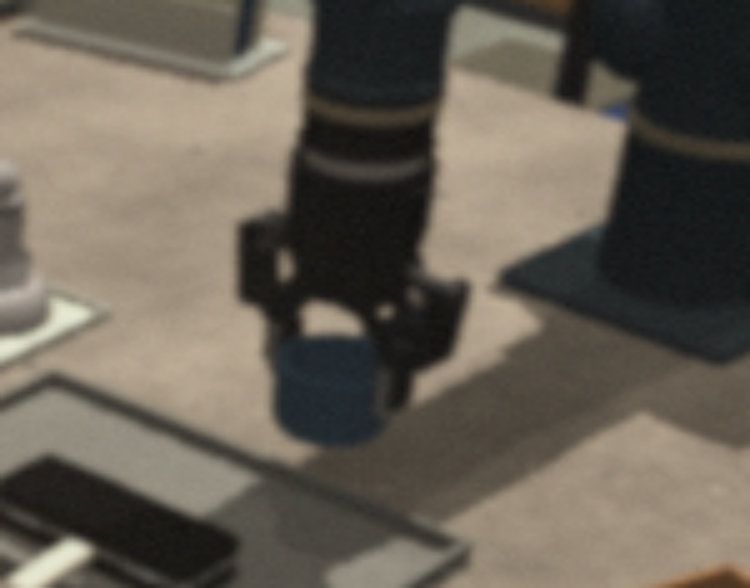

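Request:
drive_tool(delta_pos=[[0, -1, 3], [-0.2, -2.5, 3], [-0.2, -4, 2.5], [-0.2, -4.5, 0], [-0.3, -4.5, 0], [-0.2, -4.5, 0], [-0.3, -4.5, 0], [-0.2, -4.5, 0], [-0.3, -4.5, 0], [-0.2, -4.5, 0], [-0.2, -4.5, 0], [-0.2, -4.5, 0]], delta_rot=[[0, 0, 0], [0, 0, 0], [0, 0, 0], [0, 0, 0], [0, 0, 0], [0, 0, 0], [0, 0, 0], [0, 0, 0], [0, 0, 0], [0, 0, 0], [0, 0, 0], [0, 0, 0]], gripper=[5, 5, 5, 5, 5, 5, 5, 5, 5, 5, 5, 5])

```text
clock: 26.18
position: [0.4622, -0.4143, 0.2335]
orientation: [-0.002, 0.695, 0.719, 0.0]
wrist_force: [0.8, -0.0, -1.7]
opening: 0.0652
```

Request:
drive_tool(delta_pos=[[0, 0, 0], [0, 0, 0], [0, 0, -3], [0, 0, -4], [0, 0, -4], [0, 0, -4], [0, 0, -2], [0, 0, 0], [0, 0, 0]], delta_rot=[[0, 0, 0], [0, 0, 0], [0, 0, 0], [0, 0, 0], [0, 0, 0], [0, 0, 0], [0, 0, 0], [0, 0, 0], [0, 0, 0]], gripper=[5, 5, 5, 5, 5, 5, 5, 5, 5])

```text
clock: 27.3
position: [0.4637, -0.4131, 0.0674]
orientation: [0.001, 0.694, 0.72, -0.0]
wrist_force: [0.5, -0.2, -1.6]
opening: 0.0655
```

Request:
drive_tool(delta_pos=[[0, 0, -1], [0, 0, -0.7], [0, 0, -0.4], [0, 0, -0.2], [0, 0, 0], [0, 0, 0]], delta_rot=[[0, 0, 0], [0, 0, 0], [0, 0, 0], [0, 0, 0], [0, 0, 0], [0, 0, 0]], gripper=[5, 5, 5, 5, 5, 5])

```text
clock: 28.05
position: [0.4631, -0.4136, 0.0433]
orientation: [0.0, 0.695, 0.719, -0.0]
wrist_force: [-0.1, 0.2, -1.5]
opening: 0.0649
```

Request:
drive_tool(delta_pos=[[0, 0, -0.2], [0, 0, 0], [0, 0, 0]], delta_rot=[[0, 0, 0], [0, 0, 0], [0, 0, 0]], gripper=[5, 5, 5])

```text
clock: 28.42
position: [0.4629, -0.4134, 0.041]
orientation: [0.0, 0.695, 0.719, 0.0]
wrist_force: [0.0, 0.3, -2.3]
opening: 0.0655
```

Request:
drive_tool(delta_pos=[[0, 0, -0.1], [0, 0, 0], [0, 0, 0]], delta_rot=[[0, 0, 0], [0, 0, 0], [0, 0, 0]], gripper=[5, 5, 5])

```text
clock: 28.8
position: [0.463, -0.4136, 0.0406]
orientation: [0.0, 0.695, 0.719, -0.0]
wrist_force: [-1.0, 1.2, 1.4]
opening: 0.0653
```

Request:
drive_tool(delta_pos=[[0, 0, -0.1], [0, 0, 0]], delta_rot=[[0, 0, 0], [0, 0, 0]], gripper=[5, 5])

```text
clock: 29.05
position: [0.4631, -0.4136, 0.0405]
orientation: [0.0, 0.695, 0.719, -0.0]
wrist_force: [-2.5, 0.8, 6.1]
opening: 0.0651
```

Request:
drive_tool(delta_pos=[[0, 0, 0], [0, 0, 0], [0, 0, 0], [0, 0, 0], [0, 0, 2], [0, 0, 4], [0, 0, 5], [0, 0, 5], [0, 0, 2], [0, 0, 0]], delta_rot=[[0, 0, 0], [0, 0, 0], [0, 0, 0], [0, 0, 0], [0, 0, 0], [0, 0, 0], [0, 0, 0], [0, 0, 0], [0, 0, 0], [0, 0, 0]], gripper=[7, 7.5, 8.5, 8.5, 8.5, 8.5, 8.5, 8.5, 8.5, 8.5])

```text
clock: 30.3
position: [0.4641, -0.4147, 0.2236]
orientation: [0.004, 0.695, 0.719, -0.0]
wrist_force: [0.4, 0.0, -0.6]
opening: 0.0849
```

Request:
drive_tool(delta_pos=[[1, 3.6, 0], [1, 3.6, 0], [1, 3.6, 0], [1, 3.6, 0], [1, 3.6, 0], [1, 3.6, 0], [1, 3.6, 0], [1, 3.6, 0], [1, 3.6, 0], [1, 3.6, 0], [1, 3.7, 0], [0, 0, 0]], delta_rot=[[0, 0, 8.3], [0, 0, 8.3], [0, 0, 8.3], [0, 0, 8.3], [0, 0, 8.3], [0, 0, 8.3], [0, 0, 8.3], [0, 0, 8.3], [0, 0, 8.3], [0, 0, 8.3], [0, 0, 8.6], [0, 0, 0]], gripper=[7, 7, 7, 7, 7, 7, 7, 7, 7, 7, 7, 7])

```text
clock: 31.8
position: [0.5724, -0.0139, 0.2174]
orientation: [-0.001, -0.033, 0.999, 0.0]
wrist_force: [-0.3, -1.5, -0.3]
opening: 0.0702
```

Run:
```python
from h import *
im=vision.capture("top"); cv2.imwrite("pics/t3.png",im)
im=vision.capture("scene"); cv2.imwrite("pics/s8.png",im)
```

```text
(no output)
```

View pics/t3.png

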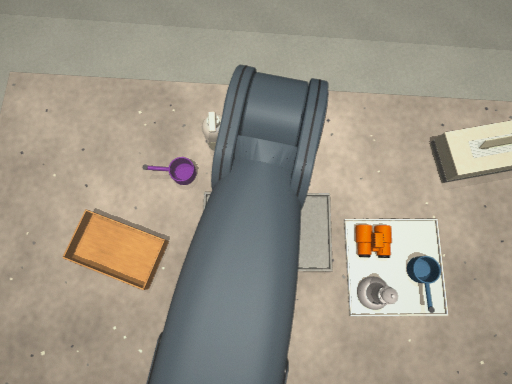

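View pics/s8.png

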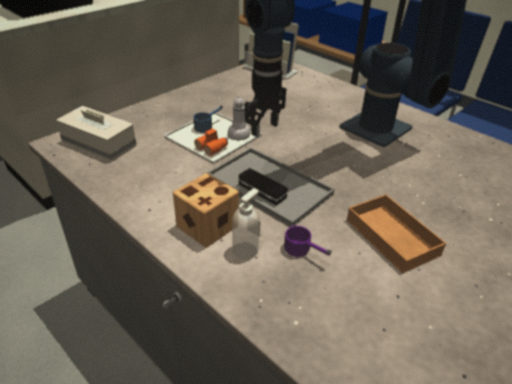

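All three toys stand on the side tray: binoculars (374,240), lighthouse (375,292), pan (424,268). Now the case.

Request:
drive_tool(delta_pos=[[0, 0, -3], [0, -0.1, -4], [0, 0, -4], [0, 0, -2], [0, 0, 0], [0, 0, 0]], delta_rot=[[0, 0, 0], [0, 0, 0], [0, 0, 0], [0, 0, 0], [0, 0, 0], [0, 0, 0]], gripper=[7.2, 7.2, 7.2, 7.2, 7.2, 7.2])

```text
clock: 32.65
position: [0.5734, -0.0184, 0.09]
orientation: [0.001, -0.03, 1.0, -0.0]
wrist_force: [1.0, -0.6, 0.1]
opening: 0.0718
```

Request:
drive_tool(delta_pos=[[0, 0.15, -2], [0, 0, -2], [0, 0, -1.2], [0, 0, -0.6], [0, 0, 0], [0, 0, 0]], delta_rot=[[0, 0, 0], [0, 0, 0], [0, 0, 0], [0, 0, 0], [0, 0, 0], [0, 0, 0]], gripper=[7.2, 7.2, 7.2, 7.2, 7.2, 7.2])

```text
clock: 33.4
position: [0.5737, -0.0161, 0.032]
orientation: [0.001, -0.031, 1.0, -0.0]
wrist_force: [0.3, -0.1, -0.4]
opening: 0.0721
```

Request:
drive_tool(delta_pos=[[0, 0, 0], [0, 0, 0], [0, 0, 0], [0, 0, 0], [0, 0, 0], [0, 0, 0]], delta_rot=[[0, 0, 0], [0, 0, 0], [0, 0, 0], [0, 0, 0], [0, 0, 0], [0, 0, 0]], gripper=[6.5, 6, 5.5, 5, 4, 4])

```text
clock: 34.15
position: [0.5736, -0.0161, 0.0318]
orientation: [0.001, -0.031, 1.0, -0.0]
wrist_force: [1.3, 0.1, 5.0]
opening: 0.0532
```

Request:
drive_tool(delta_pos=[[0, 0, 0.3], [0, 0, 0.7], [0, 0, 2], [0, 0, 3], [0, 0, 4], [0, 0, 4], [-1, 3, 0], [-1, 3, 0], [-1, 3.3, 0], [-1, 3.3, 0], [-1, 3.3, 0], [-1, 3.4, 0]], delta_rot=[[0, 0, 0], [0, 0, 0], [0, 0, 0], [0, 0, 0], [0, 0, 0], [0, 0, 0], [0, 0, -1.8], [0, 0, -1.8], [0, 0, -1.8], [0, 0, -1.8], [0, 0, -1.8], [0, 0, -1.8]], gripper=[4, 4, 4, 4, 4, 4, 4, 4, 4, 4, 4, 4])

```text
clock: 35.65
position: [0.512, 0.1779, 0.1706]
orientation: [-0.001, 0.064, 0.998, -0.0]
wrist_force: [0.0, -0.3, -2.0]
opening: 0.0533
```

Request:
drive_tool(delta_pos=[[-1, 3.4, 0], [-1, 3.4, 0], [-1, 3.4, 0], [-1, 3.4, 0], [-1, 3.3, 0], [0, 0, 0], [0, 0, 0]], delta_rot=[[0, 0, -1.8], [0, 0, -1.8], [0, 0, -1.8], [0, 0, -1.8], [0, 0, -2.2], [0, 0, 0], [0, 0, 0]], gripper=[4, 4, 4, 4, 4, 4, 4])

```text
clock: 36.52
position: [0.4627, 0.3455, 0.1706]
orientation: [-0.0, 0.144, 0.99, -0.001]
wrist_force: [-0.2, 0.2, -1.0]
opening: 0.0534
```

Run:
```python
from h import *
im=vision.capture("scene"); cv2.imwrite("pics/s9.png",cv2.resize(im[80:290,220:460],None,fx=3,fy=2.8))
```

```text
(no output)
```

View pics/s9.png

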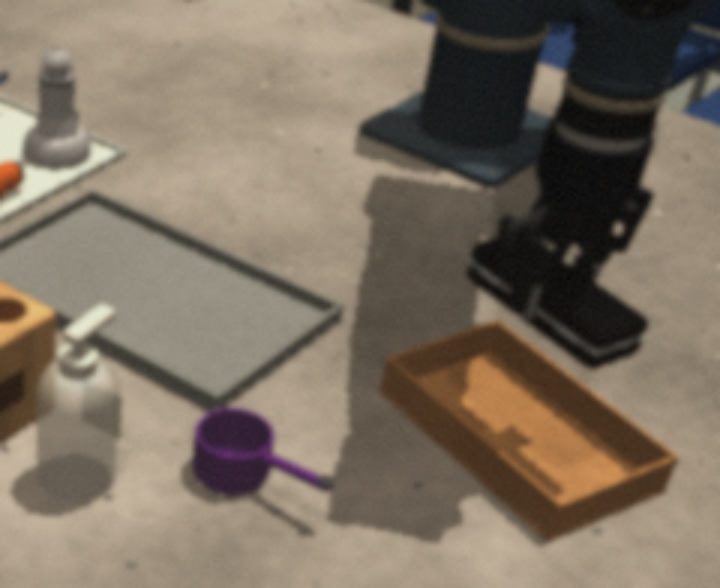

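Case is held level and parallel to the box. Lowering it in.

Request:
drive_tool(delta_pos=[[0, 0.1, -3], [0, 0, -3], [0, 0, -3], [0, 0, -2], [0, 0, -1], [0, 0, -0.7], [0, 0, 0], [0, 0, 0]], delta_rot=[[0, 0, 0], [0, 0, 0], [0, 0, 0], [0, 0, 0], [0, 0, 0], [0, 0, 0], [0, 0, 0], [0, 0, 0]], gripper=[4, 4, 4, 4, 4, 4, 4, 4])

```text
clock: 37.58
position: [0.4637, 0.3474, 0.0451]
orientation: [0.001, 0.145, 0.989, 0.001]
wrist_force: [-0.6, 0.1, -1.4]
opening: 0.053
```

Request:
drive_tool(delta_pos=[[0, 0, -0.5], [0, 0, -0.3], [0, 0, -0.2], [0, 0, -0.1], [0, 0, 0], [0, 0, 0]], delta_rot=[[0, 0, 0], [0, 0, 0], [0, 0, 0], [0, 0, 0], [0, 0, 0], [0, 0, 0]], gripper=[4, 4, 4, 4, 4, 4])

```text
clock: 38.33
position: [0.463, 0.3471, 0.0331]
orientation: [0.0, 0.144, 0.99, 0.0]
wrist_force: [0.1, -0.5, -2.1]
opening: 0.0535
```

Request:
drive_tool(delta_pos=[[0, 0, -0.2], [0, 0, -0.1], [0, 0, 0], [0, 0, 0]], delta_rot=[[0, 0, 0], [0, 0, 0], [0, 0, 0], [0, 0, 0]], gripper=[4, 4, 4, 4])

```text
clock: 38.83
position: [0.4629, 0.347, 0.03]
orientation: [-0.0, 0.144, 0.99, -0.0]
wrist_force: [0.6, 0.2, -1.4]
opening: 0.0531
```

Request:
drive_tool(delta_pos=[[0, 0, -0.1], [0, 0, 0]], delta_rot=[[0, 0, 0], [0, 0, 0]], gripper=[4, 4])

```text
clock: 39.08
position: [0.463, 0.3471, 0.0298]
orientation: [0.0, 0.144, 0.99, 0.0]
wrist_force: [-1.4, -1.3, 4.4]
opening: 0.0531
```

Request:
drive_tool(delta_pos=[[0, 0, 0], [0, 0, 0], [0, 0, 0], [0, 0, 0], [0, 0, 2], [0, 0, 4], [0, 0, 5], [0, 0, 5], [0, 0, 2], [0, 0, 0]], delta_rot=[[0, 0, 0], [0, 0, 0], [0, 0, 0], [0, 0, 0], [0, 0, 0], [0, 0, 0], [0, 0, 0], [0, 0, 0], [0, 0, 0], [0, 0, 0]], gripper=[5.8, 6.3, 6.8, 6.8, 6.8, 6.8, 6.8, 6.8, 6.8, 6.8])

```text
clock: 40.33
position: [0.4642, 0.3478, 0.2117]
orientation: [0.002, 0.144, 0.99, 0.002]
wrist_force: [0.2, 0.4, 0.4]
opening: 0.0678
```

Run:
```python
from h import *
im=vision.capture("top"); cv2.imwrite("pics/t4.png",im)
im=vision.capture("scene"); cv2.imwrite("pics/s10.png",im)
```

```text
(no output)
```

View pics/t4.png

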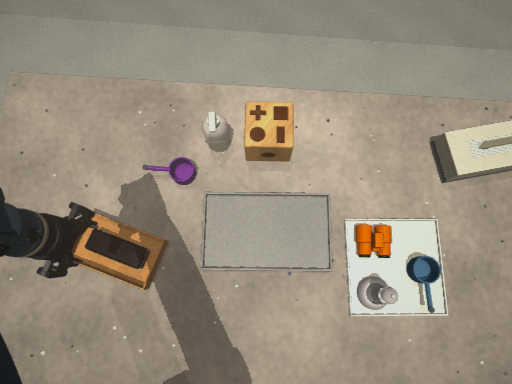

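View pics/s10.png

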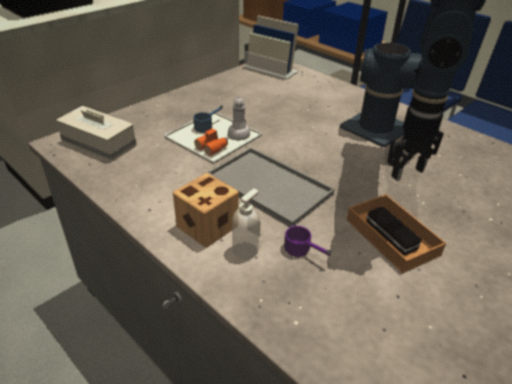

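Case lies flat in the box (117,250). I'll check the toys' yaws on the side tray before returning them.

```bash
cat > m.py <<'E'
from h import *
S=4000
def rectify(im,x0,x1,y0,y1,z):
    X=np.array([[x0,y0,z],[x1,y0,z],[x1,y1,z],[x0,y1,z]]); p=proj("top",X).astype(np.float32)
    q=np.array([[0,0],[(x1-x0)*S,0],[(x1-x0)*S,(y1-y0)*S],[0,(y1-y0)*S]],np.float32)
    return cv2.warpPerspective(im,cv2.getPerspectiveTransform(p,q),(round((x1-x0)*S),round((y1-y0)*S)),flags=cv2.INTER_CUBIC)
def pan(im,cx,cy):
    x0,y0=cx-.12,cy-.06
    r=rectify(im,x0,cx+.06,y0,cy+.06,.053); h=cv2.cvtColor(r,cv2.COLOR_BGR2HSV)
    m=((abs(h[...,0].astype(int)-105)<14)&(h[...,1]>90)).astype(np.uint8)
    n,l,st,_=cv2.connectedComponentsWithStats(m); m=(l==1+np.argmax(st[1:,4])).astype(np.uint8)
    pts=np.argwhere(m)[:,::-1]/S+[x0,y0]
    # bowl: enclosing circle of x> handle region
    b=pts[pts[:,0]>cx-.028]; (c0,c1),R=cv2.minEnclosingCircle((b*1000).astype(np.float32))
    c=np.array([c0,c1])/1e3
    d=pts[(pts[:,0]<c[0]-.045)&(pts[:,0]>c[0]-.085)]
    v=np.polyfit(d[:,0],d[:,1],1); 
    print("pan c",c,"R",R,"handle yaw fit",np.degrees(np.arctan(v[0])),"y of handle line at c",np.polyval(v,c[0])); return m
def bino(im,cx,cy):
    x0,y0=cx-.08,cy-.08
    r=rectify(im,x0,cx+.08,y0,cy+.08,.03); h=cv2.cvtColor(r,cv2.COLOR_BGR2HSV)
    m=((h[...,0]<20)&(h[...,1]>150)&(h[...,2]>90)).astype(np.uint8)
    mm=cv2.moments(m,True); c=(mm['m10']/mm['m00'],mm['m01']/mm['m00']); H,W=m.shape
    best=max((((F&R).sum()/(F|R).sum(),a) for a in np.arange(-3,9,.25) for R in [cv2.warpAffine(m,cv2.getRotationMatrix2D(c,a,1),(W,H))] for F in [cv2.warpAffine(R,np.float32([[1,0,0],[0,-1,2*c[1]]]),(W,H))]))
    rc=cv2.minAreaRect(np.argwhere(m)[:,::-1].astype(np.float32))
    print("bino c",x0+c[0]/S,y0+c[1]/S,"yaw",best[1],"IoU",best[0],"minrect c",x0+rc[0][0]/S,y0+rc[0][1]/S,rc[1:],"")
E
python3 - <<'E'
from m import *
a=cv2.imread("pics/top0.png"); b=cv2.imread("pics/t4.png")
pan(a,.489,.067); pan(b,.463,-.414); bino(a,.499,-.128); bino(b,.528,-.294)
E
```

```text
pan c [0.48667206 0.06263308] R 28.05512237548828 handle yaw fit 4.073898103403239 y of handle line at c 0.06950322297187551
pan c [ 0.4635   -0.409125] R 39.971378326416016 handle yaw fit 6.236274594888335 y of handle line at c -0.4115667067646541
bino c 0.499966889005819 -0.12747875913086543 yaw 2.0 IoU 0.9769772729590016 minrect c 0.4992391815185547 -0.1273003616333008 ((307.06280517578125, 353.67022705078125), 1.9091525077819824) 
bino c 0.5297962623324057 -0.2958718694662282 yaw 2.0 IoU 0.9302902707430687 minrect c 0.5288344421386719 -0.2960097122192383 ((304.40008544921875, 359.6207580566406), 2.6837751865386963)
```

Run:
```python
from m import *
a=cv2.imread("pics/top0.png"); b=cv2.imread("pics/t4.png")
A=rectify(a,.489-.12,.489+.05,.067-.05,.067+.05,.051); B=rectify(b,.463-.12,.463+.05,-.4136-.05,-.4136+.05,.049)
o=np.vstack([A,B]); o=cv2.resize(o,None,fx=.74,fy=.74)
cv2.imwrite("pics/p1.png",o); print(o.shape)
```

```text
(592, 503, 3)
```

View pics/p1.png

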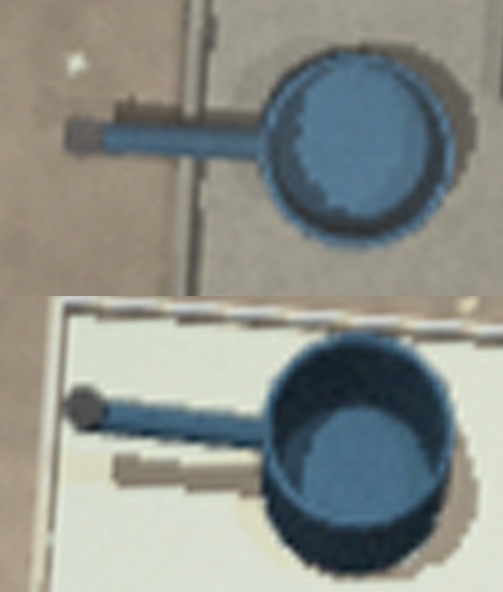

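Pan may have turned ~1–2° in the grip. I'll check it against the original image after placing. Fetching the pan.

Request:
drive_tool(delta_pos=[[0, -4, 0], [0, -5.6, 0], [0, -5.6, 0], [0, -5.6, 0], [0, -5.6, 0], [0, -5.6, 0], [0, -5.6, 0], [0, -5.6, 0], [0, -5.6, 0], [0, -5.6, 0], [0, -5.6, 0], [0, -5.6, 0]], delta_rot=[[0, 0, -6], [0, 0, -6], [0, 0, -6], [0, 0, -6], [0, 0, -6], [0, 0, -6], [0, 0, -6], [0, 0, -6], [0, 0, -6], [0, 0, -6], [0, 0, -6], [0, 0, -5.5]], gripper=[8.5, 8.5, 8.5, 8.5, 8.5, 8.5, 8.5, 8.5, 8.5, 8.5, 8.5, 8.5])

```text
clock: 41.92
position: [0.4618, -0.31, 0.2062]
orientation: [-0.002, 0.697, 0.717, 0.0]
wrist_force: [0.4, 0.6, 0.4]
opening: 0.0849
```

Request:
drive_tool(delta_pos=[[0, -5.5, 0], [0, -4.9, 0], [0, 0, 0], [0, 0, -3], [0, 0, -4], [0, 0, -3], [0, 0, 0], [0, 0, 0]], delta_rot=[[0, 0, 0], [0, 0, 0], [0, 0, 0], [0, 0, 0], [0, 0, 0], [0, 0, 0], [0, 0, 0], [0, 0, 0]], gripper=[8.5, 8.5, 8.5, 8.5, 8.5, 8.5, 8.5, 8.5])

```text
clock: 42.92
position: [0.4631, -0.4124, 0.1095]
orientation: [-0.0, 0.695, 0.719, 0.0]
wrist_force: [0.8, 0.6, 0.8]
opening: 0.0848
```

Request:
drive_tool(delta_pos=[[0, -0.1, -2.5], [0, 0, -2], [0, 0, -1.5], [0, 0, -0.9], [0, 0, 0], [0, 0, 0]], delta_rot=[[0, 0, 0], [0, 0, 0], [0, 0, 0], [0, 0, 0], [0, 0, 0], [0, 0, 0]], gripper=[8.5, 8.5, 8.5, 8.5, 8.5, 8.5])

```text
clock: 43.68
position: [0.4634, -0.4145, 0.041]
orientation: [0.001, 0.695, 0.719, -0.0]
wrist_force: [-1.0, 0.3, 0.3]
opening: 0.085
```

Request:
drive_tool(delta_pos=[[0, 0, 0], [0, 0, 0], [0, 0, 0], [0, 0, 0], [0, 0, 0], [0, 0, 0], [0, 0, 0]], delta_rot=[[0, 0, 0], [0, 0, 0], [0, 0, 0], [0, 0, 0], [0, 0, 0], [0, 0, 0], [0, 0, 0]], gripper=[7.5, 7, 6.6, 6, 5, 5, 5])

```text
clock: 44.55
position: [0.4635, -0.4144, 0.0413]
orientation: [0.001, 0.695, 0.719, 0.0]
wrist_force: [-0.1, 0.6, 5.2]
opening: 0.0652
```

Request:
drive_tool(delta_pos=[[0, 0, 0.3], [0, 0, 0.7], [0, 0, 2], [0, 0, 4], [0, 0, 5], [0, 0, 5], [0, 0, 3], [0.2, 2.5, 0], [0.2, 4.5, 0], [0.3, 4.5, 0], [0.3, 4.5, 0], [0.3, 4.5, 0]], delta_rot=[[0, 0, 0], [0, 0, 0], [0, 0, 0], [0, 0, 0], [0, 0, 0], [0, 0, 0], [0, 0, 0], [0, 0, 0], [0, 0, 0], [0, 0, 0], [0, 0, 0], [0, 0, 0]], gripper=[5, 5, 5, 5, 5, 5, 5, 5, 5, 5, 5, 5])

```text
clock: 46.05
position: [0.4757, -0.2074, 0.2397]
orientation: [-0.0, 0.695, 0.719, -0.0]
wrist_force: [-0.3, -0.4, -1.7]
opening: 0.0651
```

Request:
drive_tool(delta_pos=[[0.2, 4.5, 0], [0.2, 4.5, 0], [0.2, 4.5, 0], [0.2, 4.5, 0], [0.2, 4.5, 0], [0.2, 3.5, 0], [0.1, 1.6, -2], [0, 0, -3], [0, 0, -4], [0, 0, -4], [0, 0, 0], [0, 0, 0]], delta_rot=[[0, 0, 0], [0, 0, 0], [0, 0, 0], [0, 0, 0], [0, 0, 0], [0, 0, 0], [0, 0, 0], [0, 0, 0], [0, 0, 0], [0, 0, 0], [0, 0, 0], [0, 0, 0]], gripper=[5, 5, 5, 5, 5, 5, 5, 5, 5, 5, 5, 5])

```text
clock: 47.55
position: [0.4896, 0.067, 0.1114]
orientation: [0.001, 0.695, 0.719, 0.001]
wrist_force: [0.8, 1.0, -1.4]
opening: 0.0655
```

Request:
drive_tool(delta_pos=[[0, 0, -2.5], [0, 0, -2], [0, 0, -1], [0, 0, -0.4], [0, 0, 0], [0, 0, 0], [0, 0, 0]], delta_rot=[[0, 0, 0], [0, 0, 0], [0, 0, 0], [0, 0, 0], [0, 0, 0], [0, 0, 0], [0, 0, 0]], gripper=[5, 5, 5, 5, 5, 5, 5])

```text
clock: 48.42
position: [0.4895, 0.0671, 0.0517]
orientation: [0.0, 0.695, 0.719, 0.0]
wrist_force: [-0.3, 0.4, -2.1]
opening: 0.0652
```

Request:
drive_tool(delta_pos=[[-0.05, 0, -0.5], [0, 0, -0.3], [0, 0, 0], [0, 0, 0]], delta_rot=[[0, 0, 0], [0, 0, 0], [0, 0, 0], [0, 0, 0]], gripper=[5, 5, 5, 5])

```text
clock: 48.92
position: [0.4882, 0.0671, 0.0433]
orientation: [-0.0, 0.695, 0.719, -0.0]
wrist_force: [-2.1, -0.1, 3.1]
opening: 0.0654
```

Request:
drive_tool(delta_pos=[[0, 0, -0.1], [0, 0, 0]], delta_rot=[[0, 0, 0], [0, 0, 0]], gripper=[5, 5])

```text
clock: 49.18
position: [0.4882, 0.0671, 0.0432]
orientation: [-0.0, 0.695, 0.719, -0.0]
wrist_force: [-4.9, -0.8, 7.7]
opening: 0.0651
```

Request:
drive_tool(delta_pos=[[0, 0, 0.25], [0.08, -0.03, 0], [0, 0, 0], [0, 0, -0.2], [0, 0, 0], [0, 0, 0]], delta_rot=[[0, 0, 0], [0, 0, 0], [0, 0, 0], [0, 0, 0], [0, 0, 0], [0, 0, 0]], gripper=[5, 5, 5, 5, 5, 5])

```text
clock: 49.92
position: [0.4893, 0.0667, 0.0432]
orientation: [0.0, 0.695, 0.719, 0.0]
wrist_force: [-2.7, -0.7, 5.9]
opening: 0.0654
```

Request:
drive_tool(delta_pos=[[0, 0, 0], [0, 0, 0], [0, 0, 0], [0, 0, 0], [0, 0, 2], [0, 0, 4], [0, 0, 5], [0, 0, 5], [0, -3, 0], [0, -4.5, 0], [0, -5, 0], [0, -5, 0]], delta_rot=[[0, 0, 0], [0, 0, 0], [0, 0, 0], [0, 0, 0], [0, 0, 0], [0, 0, 0], [0, 0, 0], [0, 0, 0], [0, 0, 0], [0, 0, 0], [0, 0, 0], [0, 0, 0]], gripper=[7, 7.5, 8.5, 8.5, 8.5, 8.5, 8.5, 8.5, 8.5, 8.5, 8.5, 8.5])

```text
clock: 51.42
position: [0.4893, -0.1096, 0.2026]
orientation: [0.0, 0.695, 0.719, 0.0]
wrist_force: [0.9, 0.3, 0.2]
opening: 0.085
```

Request:
drive_tool(delta_pos=[[0.5, -5, 0], [1, -5, 0], [1, -5, 0], [1, -3, 0], [0, 0, 0]], delta_rot=[[0, 0, 0], [0, 0, 0], [0, 0, 0], [0, 0, 0], [0, 0, 0]], gripper=[6, 6, 6, 6, 6])

```text
clock: 52.05
position: [0.5242, -0.2905, 0.2015]
orientation: [-0.0, 0.696, 0.718, -0.0]
wrist_force: [0.1, 0.5, -0.6]
opening: 0.0602
```

Run:
```python
from m import *
im=vision.capture("top"); cv2.imwrite("pics/t5.png",im)
s=vision.capture("scene"); cv2.imwrite("pics/s11.png",s)
a=cv2.imread("pics/top0.png")
A=rectify(a,.489-.12,.489+.05,.067-.05,.067+.05,.051); B=rectify(im,.489-.12,.489+.05,.067-.05,.067+.05,.051)
cv2.imwrite("pics/p2.png",cv2.resize(np.vstack([A,B]),None,fx=.74,fy=.74))
```

```text
(no output)
```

View pics/p2.png

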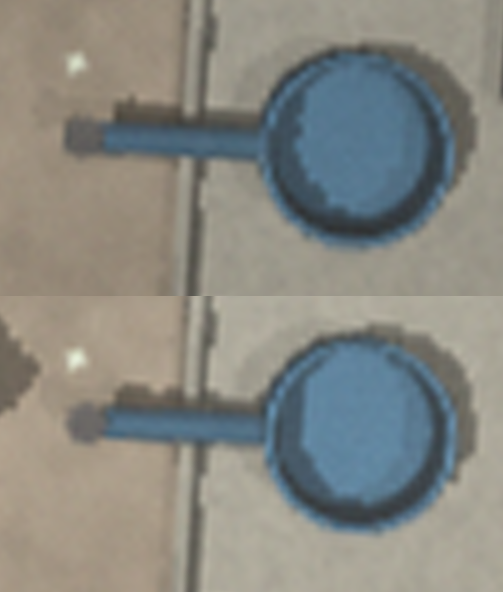

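View pics/t5.png

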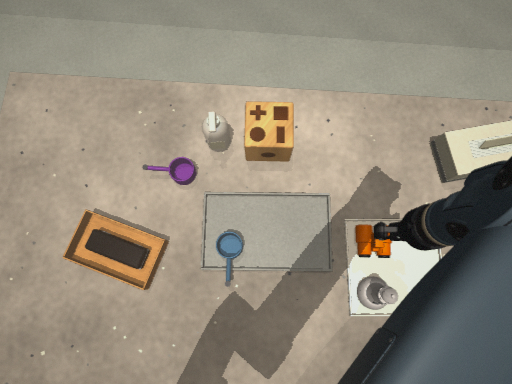

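```bash
cat >> m.py <<'E'
def shift(a,b,cx,cy,z,xa,xb,ya,yb,euclid=True):
    A=rectify(a,cx-xa,cx+xb,cy-ya,cy+yb,z); B=rectify(b,cx-xa,cx+xb,cy-ya,cy+yb,z)
    f=lambda q:cv2.GaussianBlur(cv2.cvtColor(q,cv2.COLOR_BGR2HSV)[...,1],(0,0),6).astype(np.float32)
    W=np.eye(2,3,dtype=np.float32)
    cc,W=cv2.findTransformECC(f(A),f(B),W,cv2.MOTION_EUCLIDEAN if euclid else cv2.MOTION_TRANSLATION,(3,300,1e-6),None,5)
    p=np.array([xa*S,ya*S,1]); q=W@p
    print("cc",round(cc,4),"moved mm dx,dy",(q-p[:2])/S*1e3,"rot",np.degrees(np.arctan2(W[1,0],W[0,0])))
E
python3 - <<'E'
from m import *
a=cv2.imread("pics/top0.png"); b=cv2.imread("pics/t5.png")
shift(a,b,.489,.067,.053,.045,.045,.045,.045,False)
shift(a,b,.489,.067,.053,.11,.045,.045,.045)
shift(a,b,.533,.12,.022,.12,-.09,.03,.03,False) # tray rim reference
E
```

```text
cc 0.9972 moved mm dx,dy [ 1.02263999 -3.5563221 ] rot 0.0
cc 0.9954 moved mm dx,dy [ 0.95716704 -3.56347597] rot 0.08480986
cc 0.9909 moved mm dx,dy [-0.00542545 -0.08997074] rot 0.0
```

Comparison with the original image: the pan is 1.0 mm in x and −3.5 mm in y off its spot, with yaw within 0.1°. That shows a camera-to-robot bias of about 3.5 mm in y, since each grip drags the object that far. I'll mend the pan now and use the corrected y for the others.

Request:
drive_tool(delta_pos=[[-1, 3, 0], [-1, 5, 0], [-1, 5, 0], [-0.5, 5, 0], [0, 5, 0], [0, 5, 0], [0, 4.5, 0], [0, 3, 0], [0, 0, -4], [0, 0, -4], [0, 0, 0], [0, 0, 0]], delta_rot=[[0, 0, 0], [0, 0, 0], [0, 0, 0], [0, 0, 0], [0, 0, 0], [0, 0, 0], [0, 0, 0], [0, 0, 0], [0, 0, 0], [0, 0, 0], [0, 0, 0], [0, 0, 0]], gripper=[8.5, 8.5, 8.5, 8.5, 8.5, 8.5, 8.5, 8.5, 8.5, 8.5, 8.5, 8.5])

```text
clock: 53.65
position: [0.4895, 0.0672, 0.1241]
orientation: [0.001, 0.695, 0.719, 0.001]
wrist_force: [0.3, -0.2, 0.2]
opening: 0.0849
```

Request:
drive_tool(delta_pos=[[0, 0, -3], [0, 0, -2.5], [0, 0, -1.5], [0, 0, -0.8], [0, 0, 0], [0, 0, 0]], delta_rot=[[0, 0, 0], [0, 0, 0], [0, 0, 0], [0, 0, 0], [0, 0, 0], [0, 0, 0]], gripper=[8.5, 8.5, 8.5, 8.5, 8.5, 8.5])

```text
clock: 54.4
position: [0.4902, 0.0668, 0.0456]
orientation: [0.001, 0.695, 0.719, 0.001]
wrist_force: [0.3, 0.3, 0.1]
opening: 0.0852
```

Request:
drive_tool(delta_pos=[[0, 0, 0], [0, 0, 0], [0, 0, 0], [0, 0, 0], [0, 0, 0], [0, 0, 0], [0, 0, 0]], delta_rot=[[0, 0, 0], [0, 0, 0], [0, 0, 0], [0, 0, 0], [0, 0, 0], [0, 0, 0], [0, 0, 0]], gripper=[7.5, 7, 6.6, 6, 5, 5, 5])

```text
clock: 55.28
position: [0.4899, 0.0668, 0.0457]
orientation: [0.001, 0.695, 0.719, 0.001]
wrist_force: [-1.5, 1.0, 6.3]
opening: 0.0651
```

Request:
drive_tool(delta_pos=[[0, 0, 0.4], [0, 0, 0], [-0.05, 0.15, 0], [-0.05, 0.2, 0], [0, 0, 0], [0, 0, 0]], delta_rot=[[0, 0, 0], [0, 0, 0], [0, 0, 0], [0, 0, 0], [0, 0, 0], [0, 0, 0]], gripper=[5, 5, 5, 5, 5, 5])

```text
clock: 56.02
position: [0.4882, 0.0703, 0.0484]
orientation: [-0.0, 0.695, 0.719, -0.0]
wrist_force: [-0.2, 0.1, -1.0]
opening: 0.0651
```

Request:
drive_tool(delta_pos=[[0, 0, -0.2], [0, 0, -0.2], [0, 0, 0], [0, 0, 0]], delta_rot=[[0, 0, 0], [0, 0, 0], [0, 0, 0], [0, 0, 0]], gripper=[5, 5, 5, 5])

```text
clock: 56.52
position: [0.4884, 0.0702, 0.0457]
orientation: [0.0, 0.695, 0.719, 0.0]
wrist_force: [-2.8, 0.1, 5.7]
opening: 0.065
```

Request:
drive_tool(delta_pos=[[0, 0, 0], [0, 0, 0], [0, 0, 0], [0, 0, 0], [0, 0, 2], [0, 0, 4], [0, 0, 5], [0, 0, 5], [0, -3, 0], [0, -4.5, 0], [0, -5, 0], [0, -5, 0]], delta_rot=[[0, 0, 0], [0, 0, 0], [0, 0, 0], [0, 0, 0], [0, 0, 0], [0, 0, 0], [0, 0, 0], [0, 0, 0], [0, 0, 0], [0, 0, 0], [0, 0, 0], [0, 0, 0]], gripper=[7, 7.5, 8.5, 8.5, 8.5, 8.5, 8.5, 8.5, 8.5, 8.5, 8.5, 8.5])

```text
clock: 58.02
position: [0.4882, -0.1061, 0.2046]
orientation: [0.0, 0.695, 0.719, 0.0]
wrist_force: [0.0, 0.0, 0.1]
opening: 0.0852
```

Request:
drive_tool(delta_pos=[[0.7, -5, 0], [1, -5, 0], [1, -5, 0], [1, -4, 0], [0, 0, 0], [0, 0, -3], [0, 0, -3], [0, 0, -2], [0, 0, 0], [0, 0, 0]], delta_rot=[[0, 0, 0], [0, 0, 0], [0, 0, 0], [0, 0, 0], [0, 0, 0], [0, 0, 0], [0, 0, 0], [0, 0, 0], [0, 0, 0], [0, 0, 0]], gripper=[6, 6, 6, 6, 6, 6, 6, 6, 6, 6])

```text
clock: 59.28
position: [0.5257, -0.2944, 0.1257]
orientation: [0.001, 0.695, 0.719, 0.0]
wrist_force: [0.4, 0.2, 0.6]
opening: 0.0601
```

Run:
```python
from m import *
b=vision.capture("top"); cv2.imwrite("pics/t6.png",b)
a=cv2.imread("pics/top0.png")
shift(a,b,.489,.067,.053,.045,.045,.045,.045,False)
shift(a,b,.489,.067,.053,.11,.045,.045,.045)
cv2.imwrite("pics/t6c.png",cv2.resize(b[180:320,190:460],None,fx=2.8,fy=2.8))
```

```text
cc 0.9981 moved mm dx,dy [ 0.17205282 -0.08738428] rot 0.0
cc 0.9976 moved mm dx,dy [ 0.14038643 -0.08572245] rot 0.040505916
```

View pics/t6c.png

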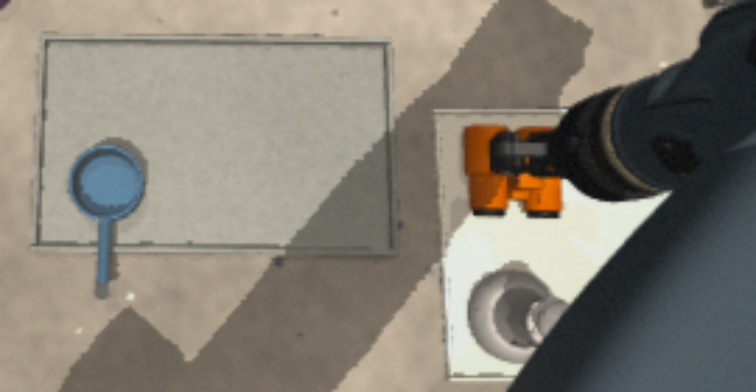

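Pan is within 0.2 mm of its spot. Binoculars now: gripping at the pose where they were released.

Request:
drive_tool(delta_pos=[[-0.05, 0, -2], [0, 0, -2], [0, 0, -1], [0, 0, -0.5], [0, 0, 0], [0, 0, 0]], delta_rot=[[0, 0, 0], [0, 0, 0], [0, 0, 0], [0, 0, 0], [0, 0, 0], [0, 0, 0]], gripper=[6, 6, 6, 6, 6, 6])

```text
clock: 60.08
position: [0.5253, -0.2951, 0.0705]
orientation: [0.001, 0.695, 0.719, 0.0]
wrist_force: [-0.1, -0.2, 0.9]
opening: 0.0599
```

Request:
drive_tool(delta_pos=[[0, 0, 0], [0, 0, 0], [0, 0, 0], [0, 0, 0], [0, 0, 0], [0, 0, 0], [0, 0, 0], [0, 0, 0]], delta_rot=[[0, 0, 0], [0, 0, 0], [0, 0, 0], [0, 0, 0], [0, 0, 0], [0, 0, 0], [0, 0, 0], [0, 0, 0]], gripper=[5, 4, 3, 2.5, 2.2, 1.0, 0.5, 0.5])

```text
clock: 61.08
position: [0.5249, -0.2948, 0.0697]
orientation: [0.0, 0.695, 0.719, 0.0]
wrist_force: [0.4, 0.0, 1.1]
opening: 0.0207
```

Request:
drive_tool(delta_pos=[[0, 0, 0.3], [0, 0, 0.7], [0, 0, 2], [0, 0, 3], [0, 0, 3], [-0.5, 2.5, 0], [-0.5, 3, 0], [-0.5, 3, 0], [-0.5, 3, 0], [-0.5, 3, 0], [-0.5, 2.45, 0], [0, 0, 0]], delta_rot=[[0, 0, 0], [0, 0, 0], [0, 0, 0], [0, 0, 0], [0, 0, 0], [0, 0, 0], [0, 0, 0], [0, 0, 0], [0, 0, 0], [0, 0, 0], [0, 0, 0], [0, 0, 0]], gripper=[0.5, 0.5, 0.5, 0.5, 0.5, 0.5, 0.5, 0.5, 0.5, 0.5, 0.5, 0.5])

```text
clock: 62.58
position: [0.4945, -0.1239, 0.1599]
orientation: [0.0, 0.695, 0.719, 0.0]
wrist_force: [0.3, -0.1, -2.0]
opening: 0.0205
```

Request:
drive_tool(delta_pos=[[0, 0, 0], [0, 0, -3], [0, 0, -3], [0, 0, -1.5], [0, 0, 0], [0, 0, 0], [0, 0, 0]], delta_rot=[[0, 0, 0], [0, 0, 0], [0, 0, 0], [0, 0, 0], [0, 0, 0], [0, 0, 0], [0, 0, 0]], gripper=[0.5, 0.5, 0.5, 0.5, 0.5, 0.5, 0.5])

```text
clock: 63.45
position: [0.4959, -0.1258, 0.0861]
orientation: [0.001, 0.695, 0.719, 0.001]
wrist_force: [0.5, -0.6, -1.4]
opening: 0.0208
```

Request:
drive_tool(delta_pos=[[-0.05, 0.03, -0.6], [0, 0, -0.4], [0, 0, -0.2], [0, 0, 0], [0, 0, 0], [0, 0, 0]], delta_rot=[[0, 0, 0], [0, 0, 0], [0, 0, 0], [0, 0, 0], [0, 0, 0], [0, 0, 0]], gripper=[0.5, 0.5, 0.5, 0.5, 0.5, 0.5])

```text
clock: 64.2
position: [0.4944, -0.125, 0.0727]
orientation: [0.0, 0.695, 0.719, 0.0]
wrist_force: [0.0, 0.2, -0.6]
opening: 0.0208
```

Request:
drive_tool(delta_pos=[[0, 0, -0.2], [0, 0, 0], [0, 0, 0]], delta_rot=[[0, 0, 0], [0, 0, 0], [0, 0, 0]], gripper=[0.5, 0.5, 0.5])

```text
clock: 64.58
position: [0.4946, -0.1251, 0.0717]
orientation: [0.001, 0.695, 0.719, 0.0]
wrist_force: [-2.0, 0.3, 5.8]
opening: 0.0205
```

Contact at the expected height. Releasing, moving towards the lighthouse and checking.

Request:
drive_tool(delta_pos=[[0, 0, 0], [0, 0, 0], [0, 0, 0], [0, 0, 0], [0, 0, 2], [0, 0, 4], [0, 0, 5], [0, 0, 5], [-1, -4, 0], [-2, -4.5, 0], [-2, -4.5, 0], [-4.5, -4.5, 0]], delta_rot=[[0, 0, 0], [0, 0, 0], [0, 0, 0], [0, 0, 0], [0, 0, 0], [0, 0, 0], [0, 0, 0], [0, 0, 0], [0, 0, 0], [0, 0, 0], [0, 0, 0], [0, 0, 0]], gripper=[2.5, 4, 5, 6, 6, 6, 6, 6, 8, 8, 8, 8])

```text
clock: 66.08
position: [0.3999, -0.3007, 0.2302]
orientation: [0.0, 0.695, 0.719, 0.0]
wrist_force: [0.2, -1.6, 0.6]
opening: 0.0795
```

Request:
drive_tool(delta_pos=[[0, 0, 0], [0, 0, 0]], delta_rot=[[0, 0, 0], [0, 0, 0]], gripper=[8, 8])

```text
clock: 66.32
position: [0.4, -0.2992, 0.2305]
orientation: [-0.0, 0.696, 0.718, 0.0]
wrist_force: [0.7, 0.6, -1.2]
opening: 0.0801
```

Run:
```python
from m import *
b=vision.capture("top"); cv2.imwrite("pics/t7.png",b)
a=cv2.imread("pics/top0.png")
shift(a,b,.489,.067,.053,.11,.045,.045,.045)
shift(a,b,.499,-.128,.04,.055,.055,.055,.055)
bino(a,.499,-.128); bino(b,.499,-.128)
cv2.imwrite("pics/t7c.png",cv2.resize(b[180:320,190:460],None,fx=2.8,fy=2.8))
```

```text
cc 0.9974 moved mm dx,dy [ 0.19020196 -0.05855475] rot 0.04300634
cc 0.9985 moved mm dx,dy [-0.05158439  0.24397594] rot 0.31612593
bino c 0.499966889005819 -0.12747875913086543 yaw 2.0 IoU 0.9769772729590016 minrect c 0.4992391815185547 -0.1273003616333008 ((307.06280517578125, 353.67022705078125), 1.9091525077819824) 
bino c 0.4998662205628355 -0.12718859435923427 yaw 2.25 IoU 0.9725330620549338 minrect c 0.49917980194091793 -0.12685444641113283 ((308.2331237792969, 353.2392883300781), 2.12109637260437)
```

View pics/t7c.png

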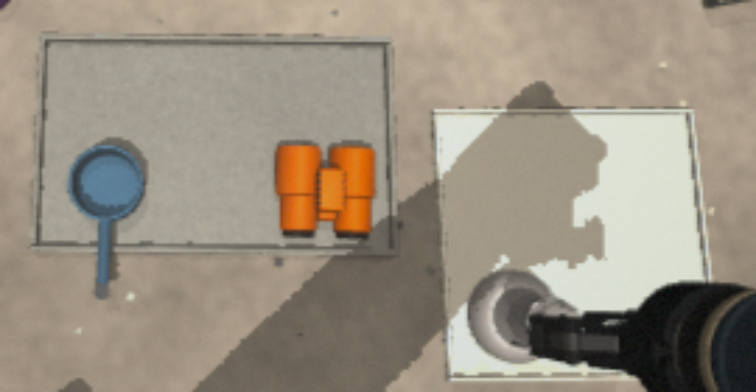

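Binoculars are within 0.3 mm and 0.3°. Now the lighthouse.

Request:
drive_tool(delta_pos=[[0, 0.05, -3], [0, 0, -3], [0, 0, -3], [0, 0, -2], [0, 0, -1], [0, 0, 0], [0, 0, 0], [0, 0, 0]], delta_rot=[[0, 0, 0], [0, 0, 0], [0, 0, 0], [0, 0, 0], [0, 0, 0], [0, 0, 0], [0, 0, 0], [0, 0, 0]], gripper=[8.5, 8.5, 8.5, 8.5, 8.5, 8.5, 8.5, 8.5])

```text
clock: 67.38
position: [0.4008, -0.2992, 0.1118]
orientation: [0.001, 0.695, 0.719, -0.0]
wrist_force: [-0.3, -0.4, 0.4]
opening: 0.0848
```

Request:
drive_tool(delta_pos=[[-0.1, 0.1, -0.6], [0, 0, -0.5], [0, 0, -0.2], [0, 0, -0.1], [0, 0, 0], [0, 0, 0]], delta_rot=[[0, 0, 0], [0, 0, 0], [0, 0, 0], [0, 0, 0], [0, 0, 0], [0, 0, 0]], gripper=[8.5, 8.5, 8.5, 8.5, 8.5, 8.5])

```text
clock: 68.12
position: [0.3992, -0.2977, 0.0967]
orientation: [0.0, 0.695, 0.719, -0.0]
wrist_force: [-1.2, -0.1, -0.7]
opening: 0.085
```

Request:
drive_tool(delta_pos=[[0, 0, 0], [0, 0, 0], [0, 0, 0], [0, 0, 0], [0, 0, 0], [0, 0, 0], [0, 0, 0], [0, 0, 0], [0, 0, 0]], delta_rot=[[0, 0, 0], [0, 0, 0], [0, 0, 0], [0, 0, 0], [0, 0, 0], [0, 0, 0], [0, 0, 0], [0, 0, 0], [0, 0, 0]], gripper=[7.5, 6.5, 5.5, 4.6, 4.2, 3, 2, 2, 2])

```text
clock: 69.25
position: [0.3992, -0.2975, 0.0968]
orientation: [0.0, 0.695, 0.719, 0.0]
wrist_force: [0.4, 1.6, 2.6]
opening: 0.0388
```

Request:
drive_tool(delta_pos=[[0, 0, 0.3], [0, 0, 0.7], [0, 0, 2], [0, 0, 3], [0, 0, 3], [0, 0, 3], [0, 0, 2], [0, 0, 0], [0, 0, 0]], delta_rot=[[0, 0, 0], [0, 0, 0], [0, 0, 0], [0, 0, 0], [0, 0, 0], [0, 0, 0], [0, 0, 0], [0, 0, 0], [0, 0, 0]], gripper=[2, 2, 2, 2, 2, 2, 2, 2, 2])

```text
clock: 70.38
position: [0.3986, -0.2973, 0.235]
orientation: [-0.001, 0.695, 0.719, -0.0]
wrist_force: [-0.1, 0.2, -6.4]
opening: 0.0389
```

Request:
drive_tool(delta_pos=[[0.6, 1.8, 0], [1, 3, 0], [1, 3, 0], [1, 3, 0], [1, 3, 0], [1, 3, 0], [1, 3, 0], [1, 3, 0], [1, 3, 0], [0.6, 1.3, 0], [0, 0, 0], [0, 0, 0]], delta_rot=[[0, 0, 0], [0, 0, 0], [0, 0, 0], [0, 0, 0], [0, 0, 0], [0, 0, 0], [0, 0, 0], [0, 0, 0], [0, 0, 0], [0, 0, 0], [0, 0, 0], [0, 0, 0]], gripper=[2, 2, 2, 2, 2, 2, 2, 2, 2, 2, 2, 2])

```text
clock: 71.88
position: [0.4906, -0.0273, 0.2361]
orientation: [-0.0, 0.696, 0.718, -0.001]
wrist_force: [0.0, -0.6, -5.5]
opening: 0.0386
```

Request:
drive_tool(delta_pos=[[0, 0, -2], [0, 0, -3], [0, 0, -3], [0, 0, -2], [0, 0, -1], [0, 0, 0], [0, 0, 0], [0, 0, 0]], delta_rot=[[0, 0, 0], [0, 0, 0], [0, 0, 0], [0, 0, 0], [0, 0, 0], [0, 0, 0], [0, 0, 0], [0, 0, 0]], gripper=[2, 2, 2, 2, 2, 2, 2, 2])

```text
clock: 72.88
position: [0.492, -0.0269, 0.1279]
orientation: [0.001, 0.695, 0.719, 0.001]
wrist_force: [0.3, 0.5, -4.7]
opening: 0.0388
```

Request:
drive_tool(delta_pos=[[-0.05, 0, -1], [0, 0, -0.8], [0, 0, -0.4], [0, 0, 0], [0, 0, 0], [0, 0, 0]], delta_rot=[[0, 0, 0], [0, 0, 0], [0, 0, 0], [0, 0, 0], [0, 0, 0], [0, 0, 0]], gripper=[2, 2, 2, 2, 2, 2])

```text
clock: 73.62
position: [0.4909, -0.0267, 0.1049]
orientation: [0.0, 0.695, 0.719, 0.0]
wrist_force: [0.7, -0.2, -5.9]
opening: 0.0385
```

Request:
drive_tool(delta_pos=[[0, 0, -0.2], [0, 0, -0.1], [0, 0, 0], [0, 0, 0]], delta_rot=[[0, 0, 0], [0, 0, 0], [0, 0, 0], [0, 0, 0]], gripper=[2, 2, 2, 2])

```text
clock: 74.12
position: [0.4905, -0.0266, 0.1015]
orientation: [-0.0, 0.695, 0.719, 0.0]
wrist_force: [0.2, -0.2, -4.9]
opening: 0.0385
```

Request:
drive_tool(delta_pos=[[0.03, 0, -0.15], [0, 0, -0.1], [0, 0, 0], [0, 0, 0]], delta_rot=[[0, 0, 0], [0, 0, 0], [0, 0, 0], [0, 0, 0]], gripper=[2, 2, 2, 2])

```text
clock: 74.62
position: [0.4908, -0.0266, 0.099]
orientation: [-0.0, 0.695, 0.719, -0.0]
wrist_force: [-0.4, -0.1, -5.1]
opening: 0.0388
```

Request:
drive_tool(delta_pos=[[0, 0, -0.1], [0, 0, 0]], delta_rot=[[0, 0, 0], [0, 0, 0]], gripper=[2, 2])

```text
clock: 74.88
position: [0.491, -0.0267, 0.0988]
orientation: [0.0, 0.695, 0.719, 0.0]
wrist_force: [-1.6, 0.8, 0.0]
opening: 0.039
```

Request:
drive_tool(delta_pos=[[0, 0, 0], [0, 0, 0], [0, 0, 0], [0, 0, 0], [0, 0, 0], [0, 0, 2], [0, 0, 3], [0, 0, 4], [0, 0, 4], [0, 0, 3], [-2, 4, 0], [-3, 5, 0]], delta_rot=[[0, 0, 0], [0, 0, 0], [0, 0, 0], [0, 0, 0], [0, 0, 0], [0, 0, 0], [0, 0, 0], [0, 0, 0], [0, 0, 0], [0, 0, 0], [0, 0, 0], [0, 0, 0]], gripper=[4.2, 5, 6.5, 8, 8, 8, 8, 8, 8, 8, 8, 8])

```text
clock: 76.38
position: [0.4412, 0.0637, 0.2585]
orientation: [0.0, 0.696, 0.718, 0.001]
wrist_force: [0.5, 1.7, -0.6]
opening: 0.08
```

Request:
drive_tool(delta_pos=[[-3, 5, 0], [-3, 5, 0], [-3, 5, 0], [-3, 5, 0], [-3, 5, 0], [-3, 5, 0], [-3, 5, 0], [-2, 4, 0], [0, 0, 0], [0, 0, 0]], delta_rot=[[0, 0, 0], [0, 0, 0], [0, 0, 0], [0, 0, 0], [0, 0, 0], [0, 0, 0], [0, 0, 0], [0, 0, 0], [0, 0, 0], [0, 0, 0]], gripper=[8, 8, 8, 8, 8, 8, 8, 8, 8, 8])

```text
clock: 77.62
position: [0.2109, 0.453, 0.2579]
orientation: [0.0, 0.695, 0.719, -0.0]
wrist_force: [-0.7, 0.3, -0.5]
opening: 0.0799
```

Run:
```python
from m import *
b=vision.capture("top"); cv2.imwrite("pics/t8.png",b)
s=vision.capture("scene"); cv2.imwrite("pics/s12.png",s)
a=cv2.imread("pics/top0.png"); sa=cv2.imread("pics/scene0.png")
shift(a,b,.489,.067,.053,.11,.045,.045,.045)
shift(a,b,.499,-.128,.04,.055,.055,.055,.055)
# lighthouse: raw gray ECC in pixels, top part and foot
for n,A,B,(x,y,w_,h_) in [("top",a,b,(248,228,40,38)),("scene",sa,s,(255,130,45,60))]:
    g=lambda q:cv2.GaussianBlur(cv2.cvtColor(q,cv2.COLOR_BGR2GRAY),(0,0),1).astype(np.float32)[y:y+h_,x:x+w_]
    cc,W=cv2.findTransformECC(g(A),g(B),np.eye(2,3,dtype=np.float32),cv2.MOTION_TRANSLATION,(3,300,1e-6),None,3); print(n,cc,W[:,2])
cv2.imwrite("pics/lh.png",np.hstack([cv2.resize(i[185:290,200:335],None,fx=2.9,fy=2.9,interpolation=cv2.INTER_CUBIC) for i in(a,b)]))
```

```text
cc 0.9974 moved mm dx,dy [ 0.17050664 -0.08440862] rot 0.038138486
cc 0.9991 moved mm dx,dy [0.01161411 0.3004167 ] rot 0.29496524
top 0.7596298790608033 [-0.4086921  -0.28576434]
scene 0.7472716132578379 [ 0.7649212 -1.9567214]
```

View pics/lh.png

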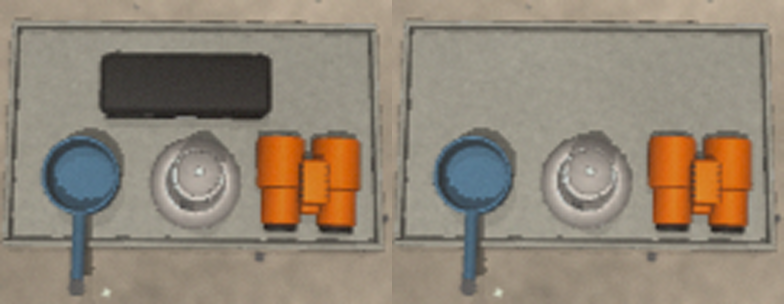

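View pics/t8.png

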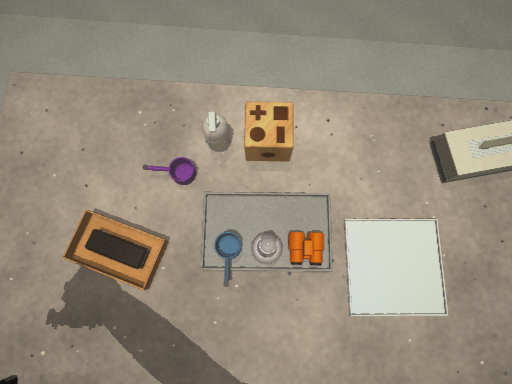

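View pics/s12.png

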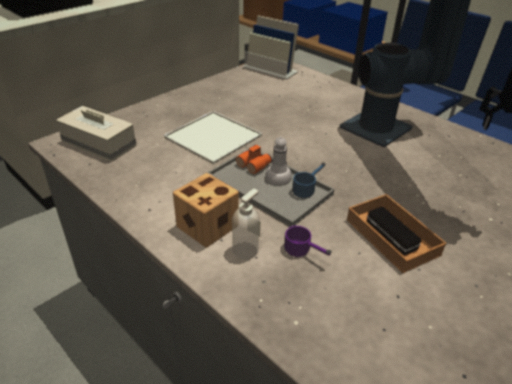

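Run:
```python
from m import *
a=cv2.imread("pics/top0.png");b=cv2.imread("pics/t8.png");sa=cv2.imread("pics/scene0.png");s=cv2.imread("pics/s12.png")
for n,A,B,(x,y,w_,h_) in [("top",a,b,(250,236,36,29)),("scene tower",sa,s,(262,133,36,36))]:
    g=lambda q:cv2.GaussianBlur(cv2.cvtColor(q,cv2.COLOR_BGR2GRAY),(0,0),1).astype(np.float32)[y:y+h_,x:x+w_]
    cc,W=cv2.findTransformECC(g(A),g(B),np.eye(2,3,dtype=np.float32),cv2.MOTION_TRANSLATION,(3,300,1e-6),None,3); print(n,cc,W[:,2])
def P(d): 
    p=w("top",267,246,.08); return (w("top",267+d[0],246+d[1],.08)-p)[:2]*1e3
print(P((-.4,-.3)))
```

```text
top 0.7000277006111958 [-0.3225638  -0.79606175]
scene tower 0.9911954891596078 [0.10154279 0.2096434 ]
[0.64093215 0.99033196]
```

All toys stand upright on their spots: pan (229,245), lighthouse (267,246), binoculars (307,247). The case is in the box (116,249), the cube and bottle are unmoved, and the arm is clear. Handing in.

```bash
python3 -c "
from workcell import arm
print(arm.finish_job()); o=arm.get_obs(); print(o['clock'],o['position'])"
```

```text
the job is handed in; nothing more can be done
None
the job is handed in; nothing more can be done
```

The job is handed in at about 78 s of the 149 s allowed. The spectacles case lies flat in the lost-property box, and all three toys are back upright on their spots in the toy tray. I moved the lighthouse, binoculars and saucepan to the side tray first. After the case was in the box I returned the saucepan, then the binoculars, then the lighthouse.

**Last checks against the first pictures:**

| Thing | Result |
|---|---|
| Saucepan | within 0.2 mm and 0.1° |
| Binoculars | within about 0.3 mm and 0.3° |
| Lighthouse | scene camera within about 0.3 px (under 1 mm) |
| Case | flat inside the box |
| Cube and bottle | unmoved, by eye |

**What failed or disagreed:**
- **Lighthouse grip:** the advised grip, with the TCP 80 above the underside, could not be reached with the tool vertical. The gripper body touched the roof at about 91 mm (3.7 N), so I gripped at about 92 mm instead.
- **Camera and robot in y:** they disagreed by about 3.5 mm. The saucepan was first put back 3.5 mm off, so I gripped it again and corrected it, and allowed for the offset with the other two toys.
- **Lighthouse, top camera:** its image match was poor (correlation 0.70–0.76). It suggested a shift of about 1–2 mm, so that check is less certain than the scene camera's.

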